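Crib up a spring knock-out unit and test its stroke

TASK

Finish the half-built packing crib and use it to try the stroke of the knock-out unit: lay one spare slat beside the lone crosswise one to complete the second layer, then the other two crosswise on those as the third, each pair spaced and centred like the bottom pair so that a square well stays open down the middle. Stand the unit on the crib with its flange flat on the top pair and its nose hanging in the well, let go, then press its red head fully down to its stop and let it come back up. Keep the unit upright, leave the crib standing square, and leave the tools on the bench where they lie.

Things in the scene. Friction and masses are not known exactly. Their poses are not given: they have to be found in the camera images.
- base_1: Hardwood packing slat, 130 x 20 x 20 mm, both ends dipped in blue paint. Origin: centre of its underside; x along its length, z up. First slat of the bottom layer, lying on the bench.
- base_2: Hardwood packing slat, 130 x 20 x 20 mm, both ends dipped in blue paint. Origin: centre of its underside; x along its length, z up. Second slat of the bottom layer, lying on the bench parallel to base_1 at 76 mm between centre lines (56 mm clear gap), on base_1's +y side.
- cross_1: Hardwood packing slat, 130 x 20 x 20 mm, both ends dipped in blue paint. Origin: centre of its underside; x along its length, z up. First slat of the second layer, lying crosswise on base_1 and base_2 (underside 20 mm above the bench), 38 mm from the crib's centre on its +x side.
- crib_centre (a point): Point on the bench midway between base_1 and base_2, the centre of the crib to build (not a visible mark; 38 mm from base_1's origin). x along the bottom slats, y across them, z up. It goes with base_1.
- slat_1: Hardwood packing slat, 130 x 20 x 20 mm, both ends dipped in blue paint. Origin: centre of its underside; x along its length, z up. Spare, lying on the bench, about 70 mm from slat_2 and parallel to it.
- slat_2: Hardwood packing slat, 130 x 20 x 20 mm, both ends dipped in blue paint. Origin: centre of its underside; x along its length, z up. Spare, lying on the bench beside slat_1.
- slat_3: Hardwood packing slat, 130 x 20 x 20 mm, both ends dipped in blue paint. Origin: centre of its underside; x along its length, z up. Spare, lying lengthwise on top of slat_1.
- knock_out: Spring knock-out (ejector) unit, 0.66 kg, standing on its nose. Origin: nose end, z up its axis. From there up: nose dia 36 mm, 0-30; aluminium flange dia 98, 30-38; grey barrel dia 44, 38-80 (grip here from above); bare rod; red mushroom head dia 38, 100-112. Pressing the head drives a 14 mm rod 16 mm out of the nose: it needs 46 mm free below the flange (three layers give 60).
- head_top (a point): Top centre of the red head of the knock-out unit, where it is pressed.
- plunger (a joint): Travel of the red head: 0 up (at rest), grows as it is pressed, 0.018 m at its stop. The spring takes 3 N to start and 7 N at the stop, and pushes it back up.
- caliper: Bystander: steel caliper lying on the bench, 230 x 76 x 12 mm.
- dial_gauge: Bystander: dial gauge lying on the bench, 114 x 56 x 19 mm.
- spanner_19: Bystander: spanner lying on the bench, 225 x 40 x 10 mm.

How it is judged:
By the outcome, as a careful person would: the job done as asked, in the order asked, and still so for the second after the job is handed in, with the robot touching nothing.
It also fails if it takes over 72 s, if anything falls off the work surface, if the arm or the gripper's body presses on something with over 40 N, if the wrist force passes 120 N, or if a joint passes its speed limit or range.

ROBOT

A 7-joint arm with a two-finger parallel gripper is mounted at the origin on a cart in front of the work surface, level with it; the furniture and walls round the work are solid. World frame = base frame: x ahead of the robot, y to its left, z up, the work surface at z = 0. Lengths are in mm, angles in rad, forces in N, time in s.
With the tool pointing down it reaches from about 400 to 900 mm from the base axis. Payload 5.6 kg.
Tool frame: the origin (TCP) lies between the finger pads; the fingertips stand 8 mm ahead of it and the grasp point (between the pads) lies 11 mm behind it (r.tip_extent is the distance from the TCP to the fingertips, in mm); z points along the fingers, y is the direction in which the jaws open and shut (so a half turn about z gives the same grasp; the last joint's range is limited). The gripper opens to 92 mm and grips with 3 to 60 N. Pads are 20 mm wide; open, the fingers measure 128 mm over their backs; the gripper's body (75 mm by 189 mm) begins 69 mm behind the grasp point.
Start: joints at [1.101, 0.468, -0.012, 1.603, 0.006, 1.071, -0.056], TCP at [269.035, -591.717, 222.592] pointing down, gripper open.
Joint ranges: [-2.53, 2.53], [-0.31, 2.02], [-1.57, 1.55], [0.28, 2.44], [-1.29, 4.43], [0.15, 1.84], [-2.92, 2.92]. Speed limits (rad/s): [2.57, 2.57, 3.14, 3.14, 3.14, 3.14, 3.14].

INTERFACE

Orientations are given as a unit quaternion [w, x, y, z].
In Python, from rig import r, viewer, finish_job gives the robot as it stands.
- The arm moves only by the shell command python3 -m handwheel 'ROWS' [OPENING] [FORCE]. ROWS is JSON, a list of rows, each a list of 6 numbers: the shift along the tool's x, y, z in mm, then the turn, a rotation vector about the tool's x, y, z in rad. A call has 1 to 12 rows; each row shifts and turns the commanded pose from where the row before left it, along the tool's axes as they then stand; what a row does not reach is not made up. A row lasts 1/12 s, in which the tool goes at most 41.7 mm and 7.16 degrees, less where a joint would pass 70% of its speed; a pose out of reach is approached as far as the arm can. A call with a gripper value outside its range is refused whole. OPENING is the closure, from 0 (fully open) to 1 (shut), set as the call begins (- or left out, the last holds). The fingers move at their own pace and stop on an object; FORCE is the grip in N (left out, the last holds). Time passes only in rows, so rows that do not move let the fingers close. It gives the time, the measured TCP pose, the force and the opening at its end, in the units of the state.
- r.get_state(): the state, without advancing time (a new reading comes with each control period).
- viewer.capture(name): name is "side" or "top" or "wrist"; returns a dict with "image" (480x640x3 uint8, blue, green, red), "depth" (480x640 float32, mm along the optical axis (not along the pixel's ray), 0 where there is no reading), "vfov" (degrees; the focal length in pixels is half the picture's height over the tangent of half this angle, whatever the lens; pixels are square), "cx", "cy" (the principal point, pixels), "rvec" (rotation vector, rad) and "tvec" (3), from world to camera coordinates, as OpenCV has them. Camera axes: x right, y down, z forward; pixel columns grow to the right and rows downward; lengths in mm; the calibration is good to about 2 mm. A picture is of the moment at which its call begins.
- finish_job(): hands the job in, once; it reports no verdict.
The state is a dict: "time_s": time; "qpos": joint angles; "qvel": joint speeds; "effort": joint torques, N m; "eef_pos": TCP position; "ee_rot": TCP orientation; "ft_force": force on the tool from outside, world axes, zero at the start; "ft_torque": the same for the moment, N m; "gripper_width": opening from 0.0 (shut) to 1.0 (fully open).
Only numpy, scipy, OpenCV 4.12 (cv2) and the standard library are available. Lean on these libraries where they do the work, as an engineer would, in place of code of your own. Each camera call takes 0.05 s, during which the arm holds its last target.

## Working session

There is one attempt and no reset: what is moved stays moved. The work goes in short steps, Python scripts to look and compute and a shell command to move; the robot and the scene stay as the last step left them, time stands still between calls to the robot, and variables do not carry over. Pictures are saved under pics/ and viewed, and the job is handed in when it is done.

```bash
ls; mkdir -p pics; python3 - <<'E'
from rig import r,viewer
import cv2
s=r.get_state();print(s)
for n in ("side","top","wrist"):
    c=viewer.capture(n);cv2.imwrite(f"pics/{n}0.png",c["image"]);print(n,c["vfov"],c["cx"],c["cy"],c["rvec"],c["tvec"])
E
```

```text
pics
{'time_s': 0.0, 'qpos': array([ 1.10101735,  0.46837053, -0.01160653,  1.60362011,  0.00603706,
        1.07139412, -0.05629134]), 'qvel': array([ 0.000288  ,  0.00091311, -0.00010361, -0.0019082 ,  0.0020015 ,
        0.00037375, -0.00121384]), 'effort': array([-8.72990986e-04, -5.20579004e+01, -1.29678729e-02, -2.43758404e+01,
       -5.66706725e-02,  1.72611274e-02,  1.63143131e-04]), 'eef_pos': array([ 268.75577444, -591.21249569,  221.64611603]), 'ee_rot': array([-8.39624849e-04,  9.77321973e-01,  2.11756906e-01, -2.60689254e-04]), 'ft_force': array([-0.83435358,  0.00367081,  0.60129026]), 'ft_torque': array([-0.01222775,  0.03479959, -0.0384682 ]), 'gripper_width': 0.9992487283740555}
side 49.63332235348945 314.01702987475005 238.5019619553751 [ 2.00517541 -0.6309788   0.34349128] [-206.7901002   425.53925853  398.15849293]
top 47.50509649838177 317.0442710070009 235.38319308739045 [ 2.11972219 -2.14400292  0.18304463] [ 408.48078551  544.34961639 1008.50659585]
wrist 68.06423610490819 318.1234110076747 243.67356085393098 [-2.42227823  1.55850934  0.23885217] [-648.64997737  -33.03942179  393.69040547]
```

View pics/top0.png

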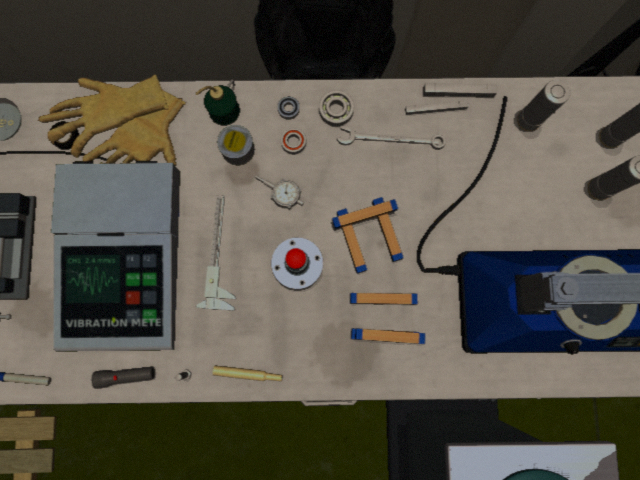

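View pics/side0.png

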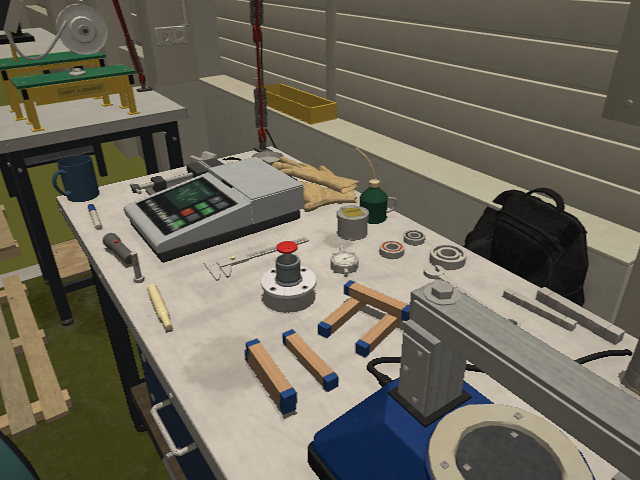

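View pics/wrist0.png

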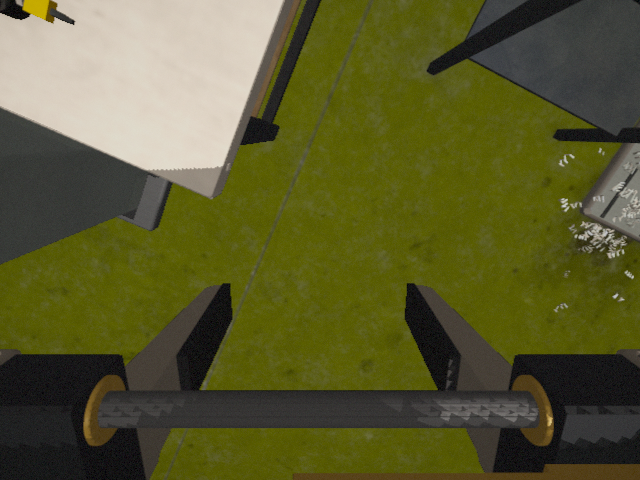

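The top view shows the crib near (365,235), the lone slat at (383,298), the stacked pair at (388,336) and the unit at (297,262). I'll enlarge it and build measurement helpers.

```bash
cat > h.py <<'E'
import numpy as np,cv2
from rig import r,viewer
from scipy.spatial.transform import Rotation as R
def cam(n):
    c=viewer.capture(n); c["f"]=240/np.tan(np.radians(c["vfov"])/2)
    c["R"]=R.from_rotvec(np.ravel(c["rvec"])).as_matrix(); c["t"]=np.ravel(c["tvec"]); return c
def ray(c,u,v):
    d=np.array([(u-c["cx"])/c["f"],(v-c["cy"])/c["f"],1.]); return -c["R"].T@c["t"], c["R"].T@d
def atz(c,u,v,z):
    o,d=ray(c,u,v); return o+d*(z-o[2])/d[2]
def bydepth(c,u,v):
    o,d=ray(c,u,v); return o+d*c["depth"][int(round(v)),int(round(u))]
def cloud(c):
    v,u=np.mgrid[0:480,0:640]; D=c["depth"]
    P=np.stack([(u-c["cx"])/c["f"]*D,(v-c["cy"])/c["f"]*D,D],-1)
    return (P-c["t"])@c["R"]
def proj(c,p):
    q=c["R"]@np.array(p,float)+c["t"]; return c["f"]*q[0]/q[2]+c["cx"], c["f"]*q[1]/q[2]+c["cy"]
def tri(obs):
    A=np.zeros((3,3));b=np.zeros(3)
    for c,u,v in obs:
        o,d=ray(c,u,v);d/=np.linalg.norm(d);M=np.eye(3)-np.outer(d,d);A+=M;b+=M@o
    return np.linalg.solve(A,b)
def pose():
    s=r.get_state(); q=s["ee_rot"]; return s, R.from_quat([q[1],q[2],q[3],q[0]])
def delta(target,yaw=None):
    """tool-axis shift to world target; yaw = world angle of tool y (mod pi), tool down"""
    s,q=pose(); d=q.inv().apply(np.array(target)-s["eef_pos"]); print("pos",s["eef_pos"].round(1),"shift",d.round(1))
    if yaw is not None:
        best=None
        for k in (0,np.pi):
            y=np.array([np.cos(yaw+k),np.sin(yaw+k),0]);z=np.array([0,0,-1.]);x=np.cross(y,z)
            w=(q.inv()*R.from_matrix(np.stack([x,y,z],1))).as_rotvec()
            print("  rotvec",w.round(3),np.degrees(np.linalg.norm(w)).round(1))
E
python3 - <<'E'
from h import *
c=cam("top"); im=c["image"]
cv2.imwrite("pics/t1.png",cv2.resize(im[180:360,250:450],None,fx=4,fy=3.33*1.2 and 4 and 3.33,interpolation=cv2.INTER_CUBIC)[:600])
P=cloud(c)
for u,v in [(383,298),(388,336),(366,213),(355,246),(391,240),(297,259),(320,320)]: print((u,v),P[v,u].round(1))
c2=cam("side"); cv2.imwrite("pics/s1.png",cv2.resize(c2["image"][230:430,230:430],None,fx=3,fy=3,interpolation=cv2.INTER_CUBIC))
E
```

```text
(383, 298) [428.3 275.6  22.7]
(388, 336) [355.9 270.4  39.3]
(366, 213) [594.  305.5  38.3]
(355, 246) [531.9 327.2  17.3]
(391, 240) [543.2 255.3  16.7]
(297, 259) [494.8 438.8 113.4]
(320, 320) [387.9 398.3  -2.7]
```

View pics/t1.png

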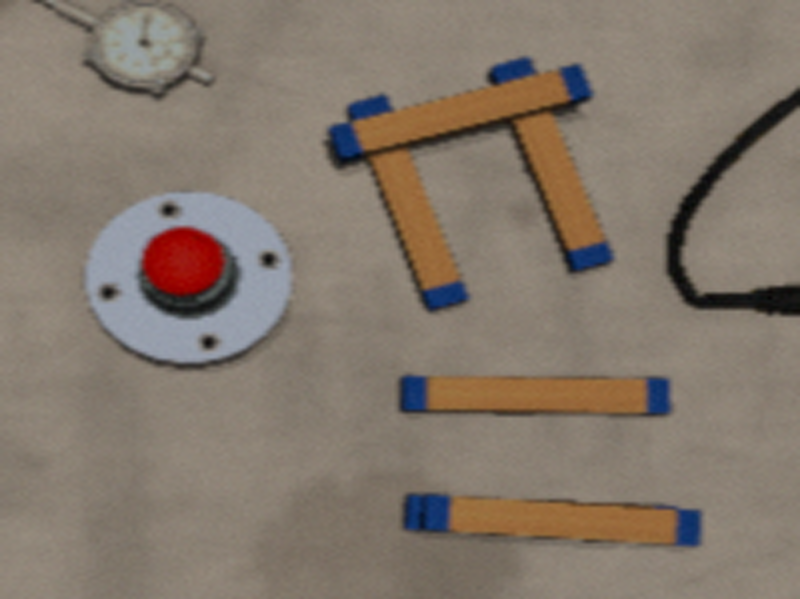

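View pics/s1.png

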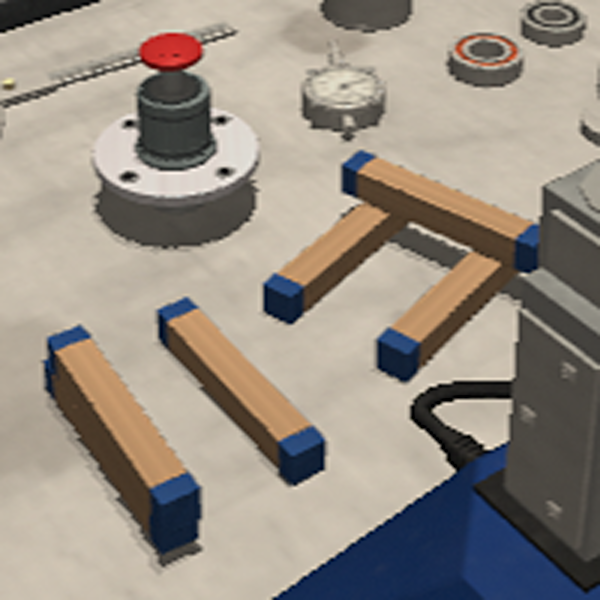

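```bash
python3 - <<'E'
from h import *
c=cam("top"); P=cloud(c); 
ok=(c["depth"]>0)
for y in range(350,-700,-50):
    row=[]
    for x in range(150,900,50):
        m=ok&(abs(P[...,0]-x)<25)&(abs(P[...,1]-y)<25)
        row.append(int(P[...,2][m].max()) if m.any() else -999)
    print(y,row)
print("x",list(range(150,900,50)))
E
```

```text
350 [-999, -101, 6, 6, 44, 24, 23, 22, 45, 44, 6, 4, 14, 23, 25]
300 [-999, -108, 7, 5, 44, 24, 23, 23, 22, 44, 23, 6, 13, 21, 21]
250 [-844, -999, 5, 6, 46, 25, 24, 24, 25, 45, 23, 5, 12, 6, 7]
200 [-744, -999, 4, 4, 44, 23, 23, 33, 17, 7, 5, 5, 11, 17, 17]
150 [4, -999, 6, 6, 39, 40, 39, 39, 12, 12, 5, 6, 15, 18, 25]
100 [4, -999, 5, 49, 113, 134, 133, 105, 5, 12, 13, 6, 5, 18, 25]
50 [5, -999, 5, 43, 140, 283, 282, 135, 5, 5, 14, 14, 20, 20, 25]
0 [5, -999, 4, 39, 149, 281, 282, 140, 4, 6, 6, 6, 22, 144, 21]
-50 [4, -999, 4, 96, 151, 274, 273, 151, 5, 5, 5, 5, 140, 144, 6]
-100 [3, -999, 4, 40, 151, 271, 273, 150, 4, 5, 5, 6, 4, 6, 3]
-150 [5, -999, 5, 40, 147, 150, 148, 139, 6, 113, 153, 5, 5, 5, 7]
-200 [-748, -999, 5, 41, 85, -999, -999, 113, 6, 128, 148, 4, 143, 119, 5]
-250 [-839, -999, -999, -999, -999, -999, -999, 2, 4, 4, 4, 5, 5, 4, 6]
-300 [-837, -999, -999, -999, -999, -999, -999, -999, -999, -999, -999, -999, -4, -999, 3]
-350 [-839, -999, -999, -999, -999, -999, -999, -999, -999, -999, -999, -999, -999, -999, -999]
-400 [-836, -999, -999, -999, -999, -999, -999, -999, -999, -999, -999, -999, -999, -999, -999]
-450 [-839, -999, -999, -999, -999, -999, -999, -999, -999, -999, -999, -999, -999, -999, -999]
-500 [-843, -999, -999, -999, -999, -999, -999, -999, -999, -999, -999, -999, -999, -999, -999]
-550 [-842, -999, -999, -999, -999, -999, -999, -999, -999, -999, -999, -999, -999, -999, -999]
-600 [-837, -999, -999, -999, -999, -999, -999, -999, -999, -999, -999, -999, -999, -999, -999]
-650 [-837, -999, -999, -999, -999, -999, -999, -999, -999, -999, -999, -999, -999, -999, -999]
x [150, 200, 250, 300, 350, 400, 450, 500, 550, 600, 650, 700, 750, 800, 850]
```

```bash
python3 - <<'E'
from h import *
c=cam("wrist"); s,q=pose()
o=-c["R"].T@c["t"]; print("cam in tool",q.inv().apply(o-s["eef_pos"]).round(1)); print("cam axes in tool\n",(q.as_matrix().T@c["R"].T).round(3)); print(c["f"])
E
python3 -m handwheel '[[38,0,-14,0,0,-0.06],[38,0,-14,0,0,-0.06],[38,0,-14,0,0,-0.06],[38,0,-14,0,0,-0.06],[38,0,-14,0,0,-0.06],[38,0,-14,0,0,-0.06],[38,0,-14,0,0,-0.06],[38,0,-14,0,0,-0.06],[38,0,-14,0,0,-0.06],[38,0,-14,0,0,-0.06],[38,0,-10,0,0,-0.06],[38,0,0,0,0,-0.06]]' 0
```

```text
cam in tool [  85.3   -0.3 -162.6]
cam axes in tool
 [[ 0.    -0.955 -0.296]
 [ 1.     0.001 -0.001]
 [ 0.001 -0.296  0.955]]
355.38474597490085
time_s: 1.35
eef_pos: [595.4, -284.1, 375.3]
ee_rot: [0.002, 0.839, 0.544, 0.001]
ft_force: [-0.3, -0.1, -0.6]
gripper_width: 0.997
```

```bash

python3 -m handwheel '[[38,-5,0,0,0,-0.06],[38,-5,0,0,0,-0.06],[38,-5,0,0,0,-0.06],[38,-5,0,0,0,-0.06],[38,-5,0,0,0,-0.06],[38,-5,0,0,0,-0.06],[38,-5,0,0,0,-0.06],[38,-5,0,0,0,-0.06],[38,-5,0,0,0,-0.06],[38,-5,0,0,0,-0.06],[38,-5,0,0,0,-0.06],[38,-5,0,0,0,-0.06]]' && python3 -m handwheel '[[38,-5,0,0,0,-0.06],[38,-5,0,0,0,-0.06],[36,-5,0,0,0,-0.04],[18,-5,0,0,0,-0.02],[0,0,0,0,0,0],[0,0,0,0,0,0]]'
python3 - <<'E'
from h import *
delta([440,280,300],0)
c=cam("wrist");cv2.imwrite("pics/w1.png",c["image"])
E
```

```text
time_s: 2.35
eef_pos: [576.4, 166.2, 372.5]
ee_rot: [0.0, 0.594, 0.804, 0.0]
ft_force: [0.3, -0.6, 0.3]
gripper_width: 0.998
time_s: 2.85
eef_pos: [511.5, 278.2, 372.7]
ee_rot: [0.001, 0.52, 0.854, -0.0]
ft_force: [0.2, -1.0, 0.0]
gripper_width: 0.995
pos [511.5 278.2 372.7] shift [ 34.5 -62.7  72.7]
  rotvec [0.001 0.001 0.477] 27.3
  rotvec [-1.000e-03  1.000e-03 -2.665e+00] 152.7
```

View pics/w1.png

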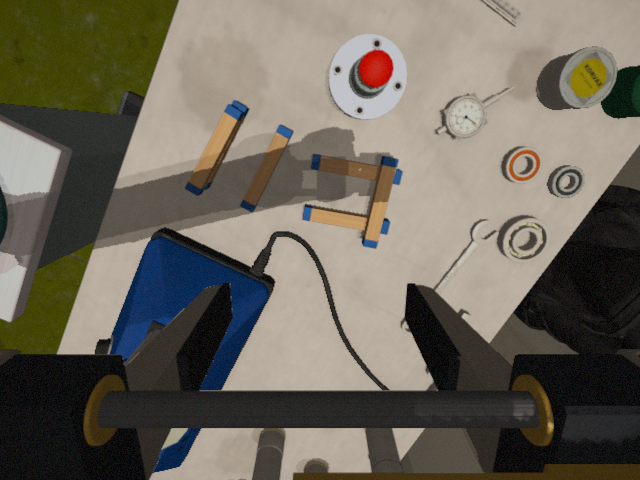

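The wrist view shows the crib centred near (350,200), stacked slats at (217,148), the lone slat at (267,168) and the unit's head at (376,68). I'll enlarge this.

```bash
python3 - <<'E'
from h import *
c=cam("wrist"); im=c["image"]
cv2.imwrite("pics/w1a.png",cv2.resize(im[140:260,290:420],None,fx=5,fy=5,interpolation=cv2.INTER_CUBIC))
cv2.imwrite("pics/w1b.png",cv2.resize(im[90:220,170:300],None,fx=4.6,fy=4.6,interpolation=cv2.INTER_CUBIC))
E
```

```text
(no output)
```

View pics/w1a.png

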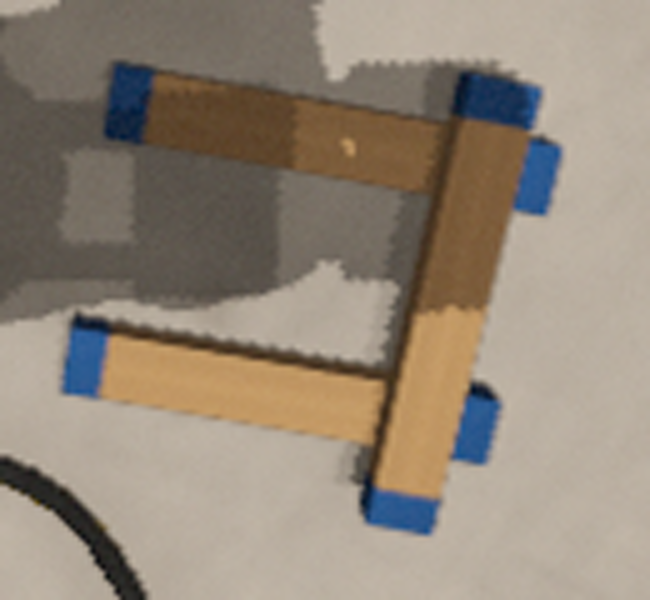

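View pics/w1b.png

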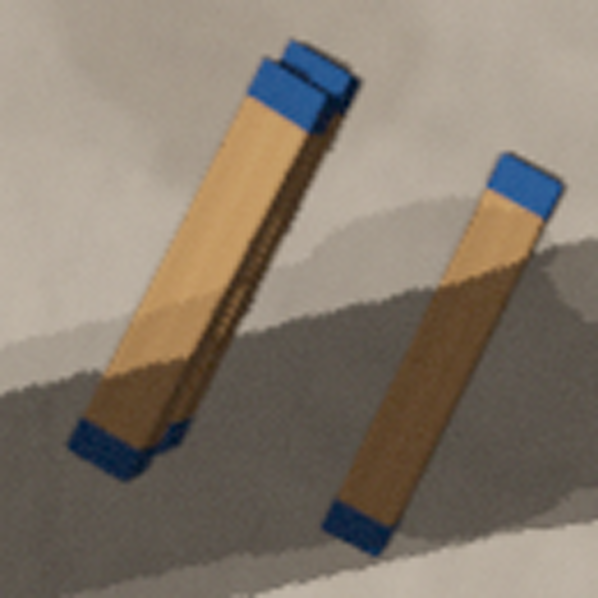

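```bash
cat >> h.py <<'E'
def slats(c,zlo,zhi,xr,yr,zt=None,show=True,minn=200):
    """top faces: pixels with height in band, reprojected at zt by ray; minAreaRect"""
    P=cloud(c); z=P[...,2]
    hsv=cv2.cvtColor(c["image"],cv2.COLOR_BGR2HSV)
    col=(hsv[...,1]>70)&(c["depth"]>0)
    m=col&(z>zlo)&(z<zhi)&(P[...,0]>xr[0])&(P[...,0]<xr[1])&(P[...,1]>yr[0])&(P[...,1]<yr[1])
    n,lab=cv2.connectedComponents(m.astype(np.uint8),connectivity=4)
    out=[]
    for i in range(1,n):
        k=lab==i
        if k.sum()<minn: continue
        v,u=np.nonzero(k); zz=np.median(z[k])
        q=np.array([atz(c,a,b,zz if zt is None else zt)[:2] for a,b in zip(u,v)],np.float32)
        (cx,cy),(w,h),a=cv2.minAreaRect(q)
        if h>w: w,h,a=h,w,a+90
        a=(a+90)%180-90
        mu=q.mean(0); ev=np.linalg.eigh(np.cov((q-mu).T))[1][:,1]; pa=np.degrees(np.arctan2(ev[1],ev[0]))
        print("n",k.sum(),"rect c",round(cx,1),round(cy,1),"size",round(w,1),round(h,1),"ang",round(a,1),"pca",round((pa+90)%180-90,1),"mean",mu.round(1),"z",round(float(zz),1))
        out.append((cx,cy,w,h,a))
    return out
E
python3 - <<'E'
from h import *
for n in ("wrist","top","side"):
    c=cam(n)
    for lo,hi,zt in ((11,28,20),(31,50,40)):
        print(n,zt); slats(c,lo,hi,(310,660),(170,385),zt,minn=120)
E
```

```text
wrist 20
n 230 rect c 366.7 266.4 size 113.2 4.9 ang 86.4 pca 85.7 mean [367.3 265.3] z 19.5
n 1316 rect c 429.8 275.9 size 129.3 20.5 ang 88.6 pca 88.6 mean [429.8 277.9] z 20.4
n 991 rect c 529.6 331.3 size 98.2 26.0 ang 13.5 pca 17.1 mean [529.6 331.3] z 20.4
n 912 rect c 550.8 260.1 size 96.1 23.2 ang 17.2 pca 17.1 mean [551.1 259.7] z 20.3
wrist 40
n 1587 rect c 358.4 268.3 size 130.6 22.3 ang 85.6 pca 85.2 mean [358.2 270.7] z 40.2
n 1327 rect c 594.0 309.6 size 129.8 21.7 ang -73.5 pca -73.3 mean [593.  312.1] z 40.4
top 20
n 498 rect c 550.0 256.8 size 96.0 22.2 ang 18.1 pca 17.1 mean [550.  256.9] z 19.7
n 497 rect c 528.0 328.6 size 96.9 20.7 ang 17.1 pca 16.8 mean [528.  328.9] z 19.7
n 633 rect c 428.4 267.7 size 116.7 19.4 ang 89.3 pca 88.6 mean [428.  269.9] z 19.7
top 40
n 685 rect c 592.5 308.1 size 129.3 21.8 ang -73.6 pca -73.3 mean [592.6 308.3] z 39.5
n 660 rect c 355.7 260.2 size 116.1 19.9 ang 85.2 pca 85.1 mean [355.7 260.7] z 39.7
side 20
n 1389 rect c 537.9 299.4 size 121.2 115.0 ang -72.5 pca 89.4 mean [542.6 290.1] z 19.4
n 927 rect c 424.6 270.0 size 137.1 24.4 ang 88.8 pca 88.3 mean [424.9 265.8] z 19.3
n 304 rect c 346.8 269.2 size 137.3 22.2 ang -86.8 pca 88.8 mean [347.3 259.1] z 21.2
side 40
n 721 rect c 588.6 303.9 size 133.2 29.7 ang -73.6 pca -74.1 mean [588.6 303.5] z 39.0
n 1042 rect c 353.4 262.3 size 137.5 22.9 ang 84.8 pca 85.0 mean [352.8 257.7] z 39.4
```

```bash

python3 -m handwheel '[[12,-24,30,0,0,0],[12,-25,30,0,0,0],[12,-25,30,0,0,0],[0,0,22,0,0,0.1],[0,0,22,0,0,0.1],[0,0,22,0,0,0.1],[0,0,22,0,0,0.1],[0,0,0,0,0,0.1],[0,0,0,0,0,0],[0,0,0,0,0,0]]' 0.45
python3 - <<'E'
from h import *
delta([430,276,10],np.radians(-1.4))
c=cam("wrist");cv2.imwrite("pics/w2.png",c["image"])
slats(c,11,28,(310,660),(170,385),20)
slats(c,31,48,(310,660),(170,385),40)
E
```

```text
time_s: 3.93
eef_pos: [430.1, 275.9, 194.7]
ee_rot: [0.0, 0.715, 0.699, 0.0]
ft_force: [-0.1, -0.2, -0.0]
gripper_width: 0.547
pos [430.1 275.9 194.7] shift [ 1.000e-01 -1.000e-01  1.847e+02]
  rotvec [ 0.    -0.     0.002] 0.1
  rotvec [ 0.    0.   -3.14] 179.9
n 4867 rect c 539.6 297.7 size 119.8 100.3 ang -73.6 pca -74.5 mean [542.4 298.9] z 20.4
n 2387 rect c 429.6 281.6 size 117.3 19.9 ang 88.8 pca 88.7 mean [429.4 284.5] z 20.4
n 631 rect c 359.2 277.0 size 126.9 21.5 ang 86.4 pca -89.7 mean [366.  292.1] z 20.2
n 3720 rect c 592.6 309.5 size 130.9 23.7 ang -73.4 pca -73.3 mean [591.6 313.3] z 40.3
n 2894 rect c 357.9 268.5 size 130.3 21.5 ang 85.0 pca 84.4 mean [358.3 276.1] z 40.3
```

View pics/w2.png

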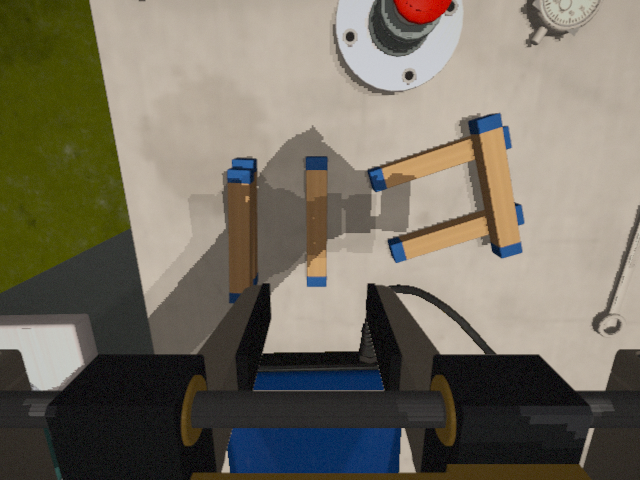

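```bash

python3 -m handwheel '[[0,0,38,0,0,0],[0,0,38,0,0,0],[0,0,38,0,0,0],[0,0,38,0,0,0],[0,0,22,0,0,0],[0,0,10,0,0,0],[0,0,0,0,0,0],[0,0,0,0,0,0]]' 
python3 -m handwheel '[[0,0,0,0,0,0],[0,0,0,0,0,0],[0,0,0,0,0,0],[0,0,0,0,0,0],[0,0,0,0,0,0],[0,0,0,0,0,0]]' 1 25
python3 - <<'E'
from h import *
delta([557.6,298.6,120],np.radians(16.8))
E
```

```text
time_s: 4.65
eef_pos: [430.3, 276.9, 11.3]
ee_rot: [0.0, 0.715, 0.699, 0.001]
ft_force: [0.3, -0.1, 0.6]
gripper_width: 0.547
time_s: 5.15
eef_pos: [429.6, 276.3, 10.9]
ee_rot: [0.0, 0.716, 0.699, 0.0]
ft_force: [-0.4, -1.0, 2.7]
gripper_width: 0.217
pos [429.6 276.3  10.9] shift [  25.4  127.5 -109. ]
  rotvec [ 0.001 -0.    -0.317] 18.2
  rotvec [-0.000e+00 -1.000e-03  2.824e+00] 161.8
```

```bash

python3 -m handwheel '[[0,0,-10,0,0,0],[0,0,-30,0,0,0],[0,0,-38,0,0,0],[0,0,-38,0,0,0],[0,0,-24,0,0,0],[0,0,0,0,0,0],[0,0,0,0,0,0]]' 
cat >> h.py <<'E'
def cribfit(c,yaw=16.8,cc=(557.6,298.6)):
    a=np.radians(yaw); ex=np.array([np.cos(a),np.sin(a)]); ey=np.array([-ex[1],ex[0]])
    P=cloud(c); hsv=cv2.cvtColor(c["image"],cv2.COLOR_BGR2HSV); z=P[...,2]
    col=(hsv[...,1]>70)&(c["depth"]>0)
    v,u=np.mgrid[0:480,0:640]
    for zt in (20,40,60):
        o=-c["R"].T@c["t"]; d=np.stack([(u-c["cx"])/c["f"],(v-c["cy"])/c["f"],np.ones(u.shape)],-1)@c["R"]
        Q=o+d*((zt-o[2])/d[...,2])[...,None]
        L=Q[...,:2]-np.array(cc); lx=L@ex; ly=L@ey
        m=col&(abs(z-zt)<4)&(abs(lx)<85)&(abs(ly)<85)
        n,lab=cv2.connectedComponents(m.astype(np.uint8),connectivity=4)
        for i in range(1,n):
            k=lab==i
            if k.sum()<250: continue
            X,Y=lx[k],ly[k]
            w,h=np.ptp(X),np.ptp(Y)
            if w>h: A,B,nm=X,Y,"alongx"
            else: A,B,nm=Y,X,"alongy"
            # edges by bins along the length
            bins=np.arange(A.min()+4,A.max()-4,4); lo=[];hi=[];ce=[]
            for b in bins:
                s=(A>=b)&(A<b+4)
                if s.sum()>5: lo.append(B[s].min());hi.append(B[s].max());ce.append(b+2)
            if len(ce)<3: continue
            lo,hi,ce=map(np.array,(lo,hi,ce)); p1=np.polyfit(ce,lo,1);p2=np.polyfit(ce,hi,1)
            print("z",zt,nm,"n",k.sum(),"len %.1f..%.1f"%(A.min(),A.max()),"edges med %.1f %.1f mid %.1f"%(np.median(lo),np.median(hi),(np.median(lo)+np.median(hi))/2),"slopes deg %.1f %.1f"%tuple(np.degrees([p1[0],p2[0]])))
E
python3 - <<'E'
from h import *
c=cam("wrist");cv2.imwrite("pics/w3.png",c["image"]); cribfit(c); delta([521.2,287.6,120],np.radians(16.8))
c=cam("top"); cribfit(c)
E
```

```text
time_s: 5.73
eef_pos: [430.1, 276.5, 152.3]
ee_rot: [0.001, 0.716, 0.698, 0.002]
ft_force: [-0.1, -0.2, -1.2]
gripper_width: 0.216
z 20 alongx n 3100 len -67.0..31.3 edges med 29.1 49.4 mid 39.2 slopes deg 0.4 0.4
z 20 alongx n 2519 len -66.5..31.0 edges med -46.4 -25.2 mid -35.8 slopes deg 0.4 0.3
z 40 alongy n 4391 len -65.1..65.2 edges med 26.9 47.7 mid 37.3 slopes deg 0.2 0.3
pos [429.3 275.8 150.8] shift [14.1 91.6 30.8]
  rotvec [ 0.001  0.    -0.318] 18.2
  rotvec [ 1.000e-03 -1.000e-03  2.824e+00] 161.8
z 20 alongx n 448 len -68.1..27.8 edges med 27.6 46.4 mid 37.0 slopes deg 0.2 0.3
z 40 alongy n 636 len -65.7..63.0 edges med 27.0 46.5 mid 36.7 slopes deg 0.3 0.2
```

View pics/w3.png

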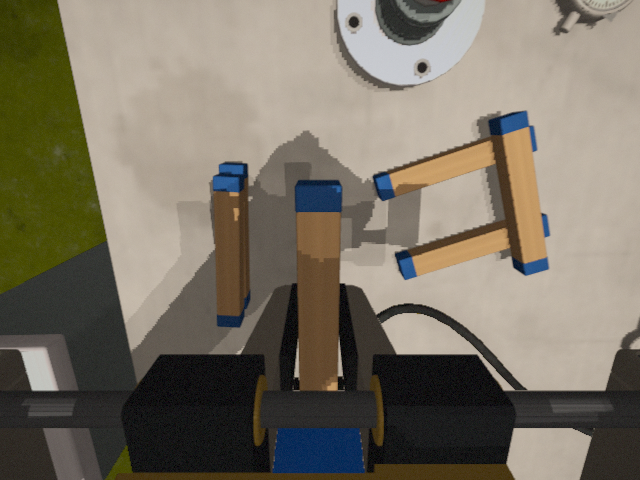

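```bash

python3 -m handwheel '[[5,30,0,0,0,0],[5,30,0,0,0,0],[5,30,0,0,0,0],[0,0,18,0,0,-0.08],[0,0,18,0,0,-0.08],[0,0,18,0,0,-0.08],[0,0,18,0,0,-0.083],[0,0,8,0,0,0],[0,0,0,0,0,0],[0,0,0,0,0,0]]' 
python3 - <<'E'
from h import *
c=cam("wrist");cv2.imwrite("pics/w4.png",c["image"]); cribfit(c,17,(556.2,299.7)); delta([519.9,288.5,31.5],np.radians(17.1))
E
```

```text
time_s: 6.67
eef_pos: [519.0, 288.9, 69.6]
ee_rot: [-0.001, 0.595, 0.804, -0.001]
ft_force: [0.7, -0.3, 0.3]
gripper_width: 0.218
z 20 alongy n 711 len 27.7..48.2 edges med -65.2 -52.1 mid -58.7 slopes deg -0.6 -2.4
z 20 alongx n 2989 len -23.9..31.6 edges med 27.7 48.3 mid 38.0 slopes deg 0.1 0.9
z 20 alongy n 279 len 27.8..48.4 edges med 59.3 64.4 mid 61.9 slopes deg -0.2 -0.9
z 20 alongx n 1139 len -0.7..31.1 edges med -47.7 -25.8 mid -36.7 slopes deg -14.1 -0.2
z 20 alongy n 259 len -47.6..-25.7 edges med 58.6 64.5 mid 61.5 slopes deg -0.5 -0.8
z 40 alongy n 6420 len -45.8..63.7 edges med 28.4 49.3 mid 38.9 slopes deg 0.3 0.7
pos [519.7 289.3  70.6] shift [-0.9 -0.  39.1]
  rotvec [-0.    -0.    -0.001] 0.1
  rotvec [-0.     0.     3.141] 179.9
```

View pics/w4.png

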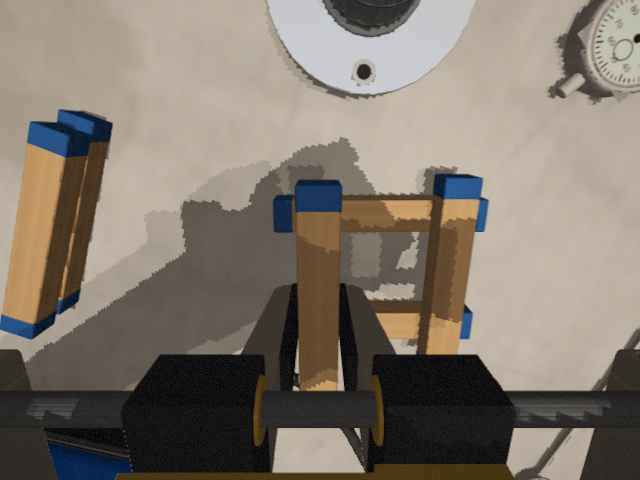

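```bash

python3 -m handwheel '[[0,0,20,0,0,0],[0,0,13,0,0,0],[0,0,4,0,0,0],[0,0,1,0,0,0],[0,0,0,0,0,0],[0,0,0,0,0,0]]' 
python3 -m handwheel '[[0,0,0.5,0,0,0],[0,0,0.5,0,0,0],[0,0,0,0,0,0]]' 
```

```text
time_s: 7.22
eef_pos: [520.1, 289.5, 33.3]
ee_rot: [0.0, 0.594, 0.805, 0.0]
ft_force: [0.3, 0.2, -0.8]
gripper_width: 0.218
time_s: 7.47
eef_pos: [519.9, 289.1, 31.9]
ee_rot: [0.0, 0.594, 0.804, 0.0]
ft_force: [0.1, -0.6, -0.7]
gripper_width: 0.218
```

```bash

python3 -m handwheel '[[0,0,0.5,0,0,0],[0,0,0.5,0,0,0],[0,0,0,0,0,0],[0,0,0,0,0,0]]' 
python3 -m handwheel '[[0,0,0,0,0,0],[0,0,0,0,0,0],[0,0,0,0,0,0],[0,0,-2,0,0,0],[0,0,-15,0,0,0],[0,0,-30,0,0,0],[0,0,-35,0,0,0],[0,0,-35,0,0,0],[0,0,-10,0,0,0],[0,0,0,0,0,0],[0,0,0,0,0,0]]' 0.55
python3 - <<'E'
from h import *
c=cam("wrist");cv2.imwrite("pics/w5.png",c["image"]); cribfit(c,17,(556.2,299.7)); slats(c,31,48,(310,440),(170,385),40);delta([358,268,31.5],np.radians(-4.8))
E
```

```text
time_s: 7.8
eef_pos: [519.9, 289.1, 31.0]
ee_rot: [0.0, 0.594, 0.805, 0.0]
ft_force: [-1.0, -2.0, 4.4]
gripper_width: 0.217
time_s: 8.72
eef_pos: [519.9, 288.8, 158.2]
ee_rot: [0.001, 0.594, 0.804, 0.0]
ft_force: [-0.3, -0.2, -0.5]
gripper_width: 0.448
z 20 alongy n 497 len 27.2..47.6 edges med -64.8 -47.9 mid -56.3 slopes deg 1.4 0.5
z 20 alongx n 1623 len -26.0..31.3 edges med 28.2 47.7 mid 37.9 slopes deg 0.1 0.1
z 20 alongy n 413 len -48.2..-26.6 edges med -64.9 -47.6 mid -56.3 slopes deg 1.0 0.4
z 20 alongx n 1298 len -25.8..31.0 edges med -47.1 -26.5 mid -36.8 slopes deg 0.1 0.7
z 40 alongy n 3598 len -65.1..64.7 edges med -46.2 -27.1 mid -36.7 slopes deg -0.2 -0.2
z 40 alongy n 3612 len -66.0..63.3 edges med 29.1 48.9 mid 39.0 slopes deg 0.1 0.5
n 4681 rect c 359.2 268.4 size 131.6 24.3 ang 85.3 pca 85.1 mean [359.3 272.7] z 40.2
pos [519.2 288.3 156.9] shift [  28.1 -159.9  125.6]
  rotvec [-0.001  0.001  0.383] 21.9
  rotvec [-1.000e-03 -1.000e-03 -2.759e+00] 158.1
```

View pics/w5.png

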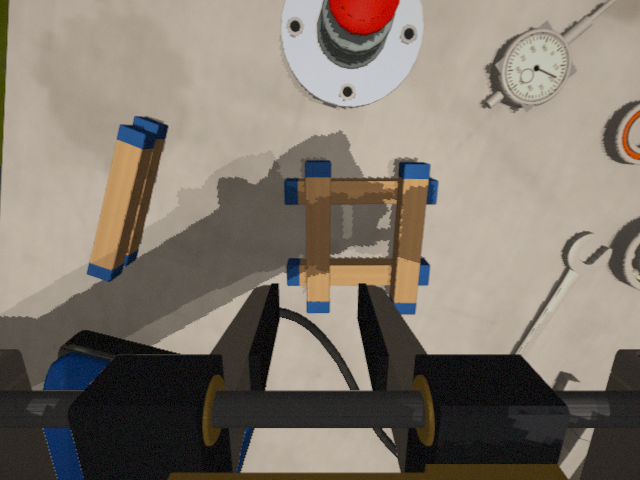

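```bash

cat >> h.py <<'E'
def red(c):
    P=cloud(c);h=cv2.cvtColor(c["image"],cv2.COLOR_BGR2HSV)
    m=((h[...,0]<8)|(h[...,0]>172))&(h[...,1]>150)&(P[...,2]>70)&(P[...,2]<200)&(c["depth"]>0)
    n,lab,st,_=cv2.connectedComponentsWithStats(m.astype(np.uint8)); i=1+st[1:,4].argmax(); m=lab==i
    v,u=np.nonzero(m);zt=np.percentile(P[...,2][m],95); t=m&(P[...,2]>zt-5);v,u=np.nonzero(t)
    q=np.array([atz(c,a,b,zt)[:2] for a,b in zip(u,v)],np.float32)
    print("red n",len(q),"circle",cv2.minEnclosingCircle(q),"mean",q.mean(0),"ztop",zt, "px",st[i])
    f=(abs(P[...,2]-38)<4)&(h[...,1]<60)&(c["depth"]>0)&(np.hypot(P[...,0]-q[:,0].mean(),P[...,1]-q[:,1].mean())<60)
    if f.sum()>200:
        v,u=np.nonzero(f);qq=np.array([atz(c,a,b,38)[:2] for a,b in zip(u,v)],np.float32);print("flange",cv2.minEnclosingCircle(qq))
E
python3 - <<'E'
from h import *
for n in("wrist","top","side"): red(cam(n))
E
```

```text
red n 1620 circle ((499.51812744140625, 437.55804443359375), 17.146440505981445) mean [501.05945 432.6376 ] ztop 112.2511850428649 px [ 331    0   70   34 1781]
flange ((498.66497802734375, 443.3663330078125), 50.300148010253906)
red n 250 circle ((496.3717346191406, 441.6178283691406), 17.96908950805664) mean [497.2199  441.36966] ztop 113.0109700852779 px [286 248  20  21 325]
flange ((497.34893798828125, 441.33905029296875), 50.29582977294922)
red n 166 circle ((493.3167724609375, 434.7187805175781), 18.453237533569336) mean [492.81024 435.35254] ztop 111.49889112170943 px [277 241  20  13 203]
flange ((495.3951721191406, 438.9310302734375), 52.55702590942383)
```

```bash

python3 -m handwheel '[[7,-40,0,0,0,0],[7,-40,0,0,0,0],[7,-40,0,0,0,0],[7,-39.5,0,0,0,0],[0,0,15,0,0,0.096],[0,0,15,0,0,0.096],[0,0,15,0,0,0.096],[0,0,5,0,0,0.096],[0,0,0,0,0,0],[0,0,0,0,0,0]]' 
python3 - <<'E'
from h import *
c=cam("wrist");cv2.imwrite("pics/w6.png",c["image"]); slats(c,33,48,(310,440),(170,385),40);slats(c,13,28,(310,440),(170,385),20);delta([358.8,268.3,36],np.radians(-4.8))
E
```

```text
time_s: 9.75
eef_pos: [358.4, 268.7, 106.8]
ee_rot: [-0.0, 0.735, 0.678, -0.001]
ft_force: [-0.1, 0.7, 0.4]
gripper_width: 0.449
n 5145 rect c 356.9 268.1 size 129.8 20.1 ang 85.5 pca 85.3 mean [357.3 273.2] z 40.4
n 358 rect c 361.6 336.1 size 19.5 8.3 ang -2.7 pca -3.0 mean [361.8 336.1] z 20.6
pos [358.7 269.  107.3] shift [-0.7  0.2 71.3]
  rotvec [-0.001  0.     0.002] 0.1
  rotvec [-1.00e-03 -1.00e-03 -3.14e+00] 179.9
```

View pics/w6.png

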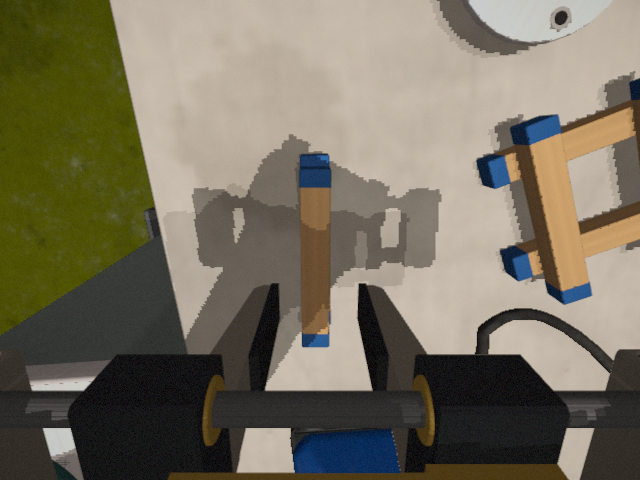

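```bash

python3 -m handwheel '[[0,-1,30,0,0,0],[-1,0,25,0,0,0],[0,0,12,0,0,0],[0,0,4,0,0,0],[0,0,0,0,0,0],[0,0,0,0,0,0]]' 
python3 -m handwheel '[[0,0,0,0,0,0],[0,0,0,0,0,0],[0,0,0,0,0,0],[0,0,0,0,0,0],[0,0,0,0,0,0]]' 1 25
python3 -m handwheel '[[0,0,-5,0,0,0],[0,0,-20,0,0,0],[0,0,-35,0,0,0],[0,0,-38,0,0,0],[0,0,-25,0,0,0],[0,0,0,0,0,0],[0,0,0,0,0,0]]' 
python3 - <<'E'
from h import *
c=cam("wrist");cv2.imwrite("pics/w7.png",c["image"]); delta([545.5,335.6,120],np.radians(-73))
slats(c,13,28,(310,440),(170,385),20)
E
```

```text
time_s: 10.3
eef_pos: [358.4, 268.5, 37.2]
ee_rot: [-0.0, 0.736, 0.677, 0.0]
ft_force: [-0.2, -0.3, 1.3]
gripper_width: 0.451
time_s: 10.72
eef_pos: [358.4, 268.1, 37.1]
ee_rot: [0.0, 0.737, 0.676, 0.001]
ft_force: [-0.4, -0.5, 4.0]
gripper_width: 0.219
time_s: 11.3
eef_pos: [358.8, 268.1, 160.8]
ee_rot: [0.001, 0.737, 0.676, 0.001]
ft_force: [-0.7, -0.1, -0.0]
gripper_width: 0.216
pos [358.  267.4 159.6] shift [ 84.  181.   39.7]
  rotvec [ 1.000e-03 -0.000e+00  1.189e+00] 68.1
  rotvec [ 0.000e+00  1.000e-03 -1.953e+00] 111.9
n 609 rect c 361.3 328.9 size 21.3 19.3 ang 85.1 pca -84.7 mean [361.2 329. ] z 20.5
```

View pics/w7.png

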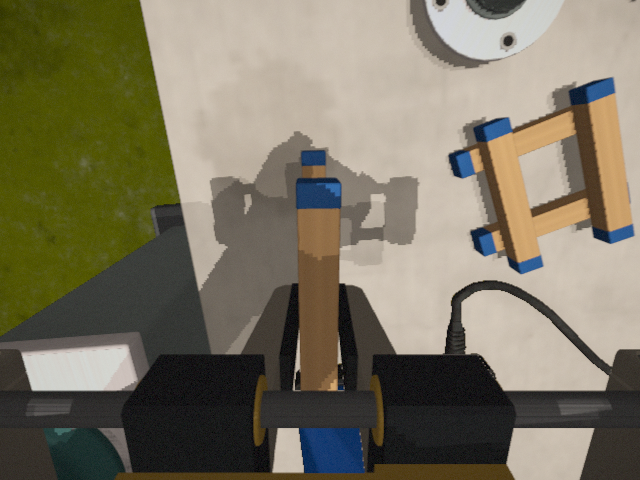

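```bash

python3 -m handwheel '[[17,36,0,0,0,0],[17,36,0,0,0,0],[17,36,0,0,0,0],[17,36,0,0,0,0],[16,37,0,0,0,0],[0,0,0,0,0,0.119],[0,0,0,0,0,0.119],[0,0,0,0,0,0.119],[0,0,0,0,0,0.119],[0,0,0,0,0,0.119],[0,0,0,0,0,0.119],[0,0,0,0,0,0.119]]' 
python3 -m handwheel '[[0,0,10,0,0,0.119],[0,0,10,0,0,0.119],[0,0,10,0,0,0.118],[0,0,0,0,0,0],[0,0,0,0,0,0],[0,0,0,0,0,0]]' 
python3 - <<'E'
from h import *
c=cam("wrist");cv2.imwrite("pics/w8.png",c["image"]); delta([545.5,335.6,57],np.radians(-73))
cribfit(c,17,(556.3,300.3))
E
```

```text
time_s: 12.35
eef_pos: [544.1, 335.5, 156.7]
ee_rot: [0.001, 0.948, 0.318, -0.002]
ft_force: [-0.4, 0.1, -0.7]
gripper_width: 0.213
time_s: 12.85
eef_pos: [544.9, 336.3, 128.7]
ee_rot: [0.0, 0.989, 0.15, -0.001]
ft_force: [0.0, -0.1, 0.3]
gripper_width: 0.213
pos [545.3 336.4 129.3] shift [-0.   0.8 72.3]
  rotvec [0.    0.001 0.003] 0.2
  rotvec [-1.000e-03  0.000e+00 -3.139e+00] 179.8
z 20 alongy n 426 len 27.2..46.8 edges med 53.3 64.4 mid 58.9 slopes deg -0.2 -0.2
z 20 alongy n 582 len -48.7..-27.6 edges med 49.1 64.7 mid 56.9 slopes deg 3.0 -0.2
z 20 alongy n 1690 len -54.8..20.1 edges med -28.8 -1.8 mid -15.3 slopes deg -0.5 -86.4
z 40 alongx n 341 len 29.9..50.7 edges med 54.2 62.0 mid 58.1 slopes deg 2.2 -1.4
z 40 alongy n 3516 len -67.2..21.9 edges med 29.6 49.6 mid 39.6 slopes deg 0.8 0.4
z 40 alongy n 2132 len -66.1..9.8 edges med -45.8 -25.4 mid -35.6 slopes deg 5.8 -0.5
```

View pics/w8.png

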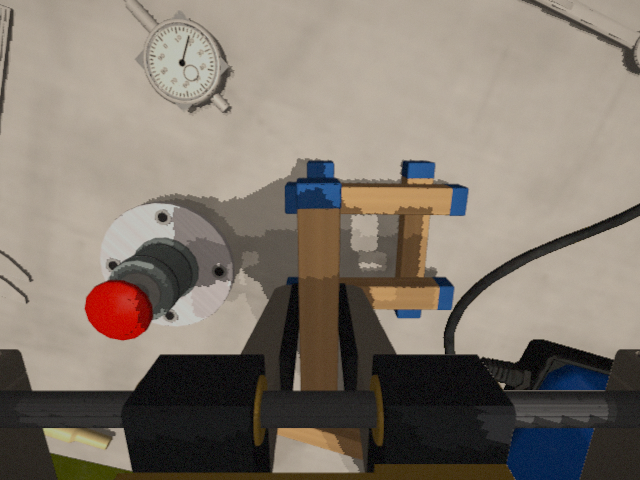

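```bash

python3 -m handwheel '[[0,0,30,0,0,0],[0,0,25,0,0,0],[0,0,10,0,0,0],[0,0,3,0,0,0],[0,0,0,0,0,0],[0,0,0,0,0,0]]' 
python3 -m handwheel '[[0,0,1,0,0,0],[0,0,1,0,0,0],[0,0,0,0,0,0],[0,0,0,0,0,0]]' 
python3 - <<'E'
from h import *
red(cam("side"))
E
```

```text
time_s: 13.4
eef_pos: [546.2, 336.9, 62.8]
ee_rot: [-0.0, 0.989, 0.148, 0.001]
ft_force: [0.7, 0.7, -0.5]
gripper_width: 0.216
time_s: 13.73
eef_pos: [545.7, 336.4, 60.2]
ee_rot: [-0.0, 0.989, 0.148, 0.0]
ft_force: [-0.1, -0.8, -0.5]
gripper_width: 0.216
red n 152 circle ((493.02459716796875, 434.91375732421875), 18.0467472076416) mean [492.9121  435.15985] ztop 111.8256496319137 px [277 241  20  13 199]
flange ((495.3083801269531, 438.9866638183594), 52.49437713623047)
```

```bash

python3 -m handwheel '[[0,0,1,0,0,0],[0,0,1,0,0,0],[0,0,0.7,0,0,0],[0,0,0,0,0,0],[0,0,0,0,0,0]]' 

```

```text
time_s: 14.2
eef_pos: [545.5, 336.3, 57.2]
ee_rot: [0.0, 0.989, 0.148, 0.0]
ft_force: [-1.1, -1.3, 2.9]
gripper_width: 0.215
```

```bash

python3 -m handwheel '[[0,0,0,0,0,0],[0,0,0,0,0,0],[0,0,0,0,0,0],[0,0,-2,0,0,0],[0,0,-15,0,0,0],[0,0,-30,0,0,0],[0,0,-35,0,0,0],[0,0,-30,0,0,0],[0,0,0,0,0,0],[0,0,0,0,0,0]]' 0.55
python3 - <<'E'
from h import *
c=cam("wrist");cv2.imwrite("pics/w9.png",c["image"]); cribfit(c,17,(556.3,300.3)); red(c); delta([356.5,275,160],np.radians(-4.8))
E
```

```text
time_s: 15.03
eef_pos: [546.5, 337.0, 171.1]
ee_rot: [-0.001, 0.989, 0.148, 0.002]
ft_force: [-0.9, 0.6, -0.4]
gripper_width: 0.451
z 20 alongy n 323 len -48.3..-27.9 edges med 53.5 64.5 mid 59.0 slopes deg -0.0 -0.0
z 20 alongy n 1375 len -55.1..27.0 edges med -28.0 25.2 mid -1.4 slopes deg -1.4 -74.6
z 40 alongx n 373 len 29.9..50.6 edges med 49.5 62.0 mid 55.7 slopes deg -0.6 -1.0
z 40 alongy n 2770 len -67.1..27.3 edges med 29.9 49.1 mid 39.5 slopes deg 0.2 0.7
z 40 alongx n 335 len -46.7..-25.5 edges med 49.4 62.8 mid 56.1 slopes deg -0.5 -1.2
z 40 alongy n 2199 len -66.1..27.3 edges med -46.6 -25.5 mid -36.0 slopes deg 0.7 0.0
z 60 alongx n 3803 len -64.8..65.0 edges med 28.8 48.0 mid 38.4 slopes deg -0.0 0.1
red n 1994 circle ((501.5794982910156, 441.2638244628906), 18.328487396240234) mean [501.58685 441.51593] ztop 112.42384606149649 px [ 126  259   55   51 2150]
flange ((499.49847412109375, 442.8047790527344), 50.99946594238281)
pos [545.5 336.1 169.2] shift [-198.6    3.2    9. ]
  rotvec [ 0.00e+00 -1.00e-03 -1.19e+00] 68.2
  rotvec [-1.000e-03 -1.000e-03  1.951e+00] 111.8
```

View pics/w9.png

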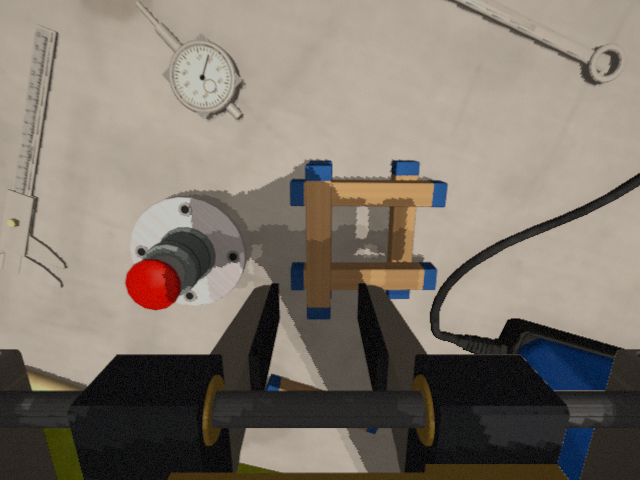

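```bash

python3 -m handwheel '[[-39.7,0.6,0,0,0,0],[-39.7,0.6,0,0,0,0],[-39.7,0.6,0,0,0,0],[-39.7,0.6,0,0,0,0],[-39.8,0.8,0,0,0,0],[0,0,0,0,0,-0.119],[0,0,0,0,0,-0.119],[0,0,0,0,0,-0.119],[0,0,8,0,0,-0.119],[0,0,8,0,0,-0.119],[0,0,8,0,0,-0.119],[0,0,8,0,0,-0.119]]' 
python3 -m handwheel '[[0,0,8,0,0,-0.119],[0,0,8,0,0,-0.119],[0,0,8,0,0,-0.119],[0,0,0,0,0,0],[0,0,0,0,0,0],[0,0,0,0,0,0]]' 
python3 - <<'E'
from h import *
c=cam("wrist");cv2.imwrite("pics/w10.png",c["image"]); slats(c,13,28,(310,440),(170,385),20);delta([356.5,275,15],np.radians(-4.8))
E
```

```text
time_s: 16.08
eef_pos: [355.4, 274.3, 135.1]
ee_rot: [-0.0, 0.843, 0.538, -0.002]
ft_force: [0.3, 0.0, 0.9]
gripper_width: 0.452
time_s: 16.58
eef_pos: [356.2, 274.9, 112.5]
ee_rot: [-0.0, 0.737, 0.676, -0.001]
ft_force: [-0.1, -0.0, 1.1]
gripper_width: 0.448
n 4277 rect c 358.0 275.3 size 130.6 19.9 ang 86.3 pca 86.3 mean [358.3 280.2] z 20.4
pos [356.4 275.  112.8] shift [-0.   0.2 97.8]
  rotvec [-0.     0.    -0.003] 0.2
  rotvec [0.    0.    3.139] 179.8
```

View pics/w10.png

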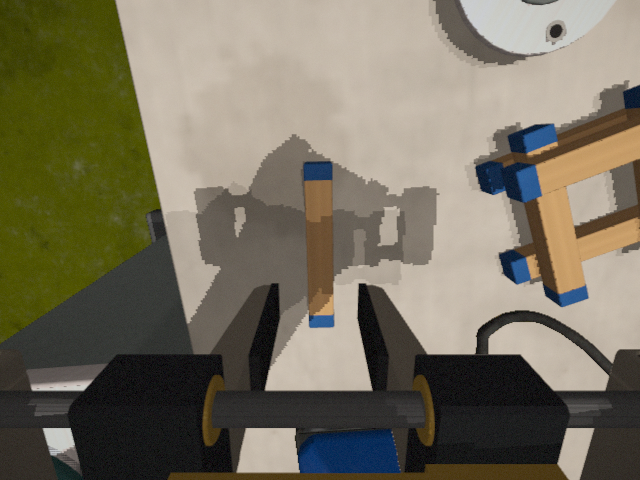

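```bash

python3 -m handwheel '[[0,1.5,30,0,0,-0.02],[0,0,35,0,0,0],[0,0,22,0,0,0],[0,0,8,0,0,0],[0,0,5,0,0,0],[0,0,0,0,0,0],[0,0,0,0,0,0]]' 
python3 -m handwheel '[[0,0,0,0,0,0],[0,0,0,0,0,0],[0,0,0,0,0,0],[0,0,0,0,0,0],[0,0,0,0,0,0]]' 1 25
python3 -m handwheel '[[0,0,-5,0,0,0],[0,0,-20,0,0,0],[0,0,-35,0,0,0],[0,0,-38,0,0,0],[0,0,-30,0,0,0],[0,0,-15,0,0,0],[0,0,0,0,0,0],[0,0,0,0,0,0]]' 
python3 - <<'E'
from h import *
c=cam("wrist");cv2.imwrite("pics/w11.png",c["image"]); delta([567.4,264.1,120],np.radians(-73))
E
```

```text
time_s: 17.22
eef_pos: [358.6, 275.7, 13.8]
ee_rot: [0.0, 0.729, 0.684, 0.001]
ft_force: [0.0, 0.3, 0.7]
gripper_width: 0.452
time_s: 17.63
eef_pos: [358.4, 275.2, 13.6]
ee_rot: [0.0, 0.729, 0.684, 0.001]
ft_force: [-0.4, -0.7, 6.6]
gripper_width: 0.218
time_s: 18.3
eef_pos: [358.3, 274.8, 156.5]
ee_rot: [0.0, 0.73, 0.684, 0.001]
ft_force: [0.1, -0.3, -0.1]
gripper_width: 0.215
pos [357.7 274.4 155.5] shift [  3.3 209.9  35.4]
  rotvec [0.00e+00 1.00e-03 1.21e+00] 69.3
  rotvec [-1.000e-03  0.000e+00 -1.932e+00] 110.7
```

View pics/w11.png

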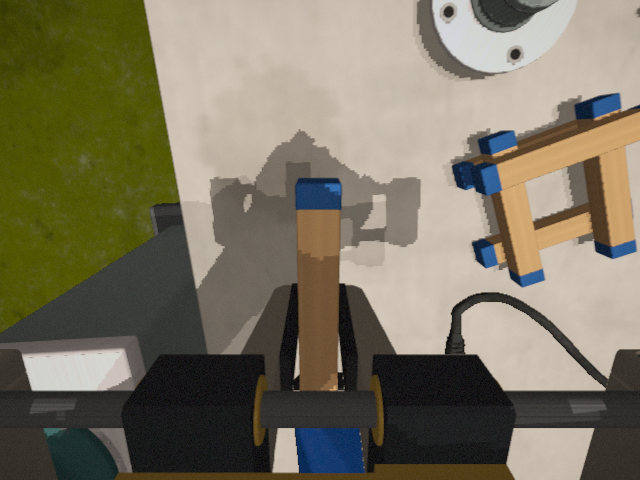

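```bash

python3 -m handwheel '[[0.5,35,0,0,0,0],[0.6,35,0,0,0,0],[0.5,35,0,0,0,0],[0.6,35,0,0,0,0],[0.5,35,0,0,0,0],[0.6,35,0,0,0,0],[0,0,0,0,0,0.121],[0,0,0,0,0,0.121],[0,0,0,0,0,0.121],[0,0,0,0,0,0.121],[0,0,0,0,0,0.121],[0,0,0,0,0,0.121]]' 
python3 -m handwheel '[[0,0,10,0,0,0.121],[0,0,15,0,0,0.121],[0,0,15,0,0,0.121],[0,0,15,0,0,0.121],[0,0,5,0,0,0],[0,0,0,0,0,0],[0,0,0,0,0,0]]' 
python3 - <<'E'
from h import *
c=cam("wrist");cv2.imwrite("pics/w12.png",c["image"]); delta([567.3,264.4,53.6],np.radians(-73))
cribfit(c,17,(556.3,300.3))
E
```

```text
time_s: 19.35
eef_pos: [566.5, 264.3, 153.1]
ee_rot: [0.0, 0.926, 0.378, -0.002]
ft_force: [-0.8, 0.1, -1.5]
gripper_width: 0.216
time_s: 19.93
eef_pos: [567.0, 264.8, 94.8]
ee_rot: [0.0, 0.989, 0.15, -0.001]
ft_force: [0.3, 0.0, 0.2]
gripper_width: 0.215
pos [567.7 265.1  95.7] shift [-0.5  0.5 42.1]
  rotvec [-0.     0.     0.003] 0.2
  rotvec [-1.000e-03 -0.000e+00 -3.139e+00] 179.8
z 20 alongy n 383 len 25.1..46.4 edges med 56.2 64.4 mid 60.3 slopes deg 78.7 -0.2
z 20 alongy n 358 len -48.1..-29.0 edges med 57.5 64.7 mid 61.1 slopes deg -0.2 -0.2
z 20 alongx n 1003 len -29.1..24.6 edges med 25.5 34.9 mid 30.2 slopes deg 0.3 0.0
z 40 alongy n 2711 len -22.6..29.9 edges med 29.8 50.0 mid 39.9 slopes deg -1.3 1.8
z 40 alongx n 255 len 30.2..50.4 edges med 56.8 62.1 mid 59.5 slopes deg 3.5 -0.2
z 40 alongx n 866 len 29.4..49.7 edges med -67.4 -50.8 mid -59.1 slopes deg 2.2 -2.2
z 40 alongy n 1055 len -1.4..29.8 edges med -46.1 -24.9 mid -35.5 slopes deg -13.0 1.3
z 40 alongx n 257 len -47.0..-24.7 edges med 57.2 63.1 mid 60.1 slopes deg 0.6 -1.5
z 60 alongx n 6460 len -50.2..65.2 edges med 27.1 48.1 mid 37.6 slopes deg -0.1 0.2
```

View pics/w12.png

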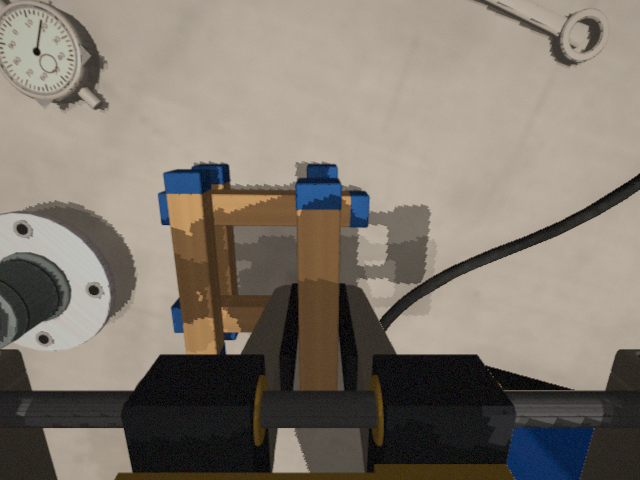

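```bash

python3 -m handwheel '[[-0.3,0.7,25,0,0,0],[0,0,10,0,0,0],[0,0,4,0,0,0],[0,0,1.5,0,0,0],[0,0,0,0,0,0],[0,0,0,0,0,0]]' 
python3 -m handwheel '[[0,0,0.6,0,0,0],[0,0,0.6,0,0,0],[0,0,0.3,0,0,0],[0,0,0,0,0,0],[0,0,0,0,0,0]]'
```

```text
time_s: 20.48
eef_pos: [568.2, 264.4, 56.2]
ee_rot: [-0.0, 0.989, 0.148, 0.001]
ft_force: [-0.9, 0.2, -0.6]
gripper_width: 0.219
time_s: 20.9
eef_pos: [567.7, 264.1, 54.0]
ee_rot: [-0.0, 0.989, 0.148, 0.0]
ft_force: [-0.3, -0.1, -0.4]
gripper_width: 0.215
```

```bash

python3 -m handwheel '[[0,0,0.5,0,0,0],[0,0,0.4,0,0,0],[0,0,0,0,0,0],[0,0,0,0,0,0]]'
python3 -m handwheel '[[0,0,0,0,0,0],[0,0,0,0,0,0],[0,0,0,0,0,0],[0,0,-2,0,0,0],[0,0,-15,0,0,0],[0,0,-30,0,0,0],[0,0,-35,0,0,0],[0,0,-35,0,0,0],[0,0,-30,0,0,0],[0,0,0,0,0,0],[0,0,0,0,0,0]]' 0.55
python3 - <<'E'
from h import *
c=cam("wrist");cv2.imwrite("pics/w13.png",c["image"]); cribfit(c,17,(556.3,300.3)); red(c); delta([499,442,200])
E
```

```text
time_s: 21.23
eef_pos: [567.8, 264.2, 53.6]
ee_rot: [0.0, 0.989, 0.148, 0.0]
ft_force: [-2.5, 0.1, 5.0]
gripper_width: 0.214
time_s: 22.15
eef_pos: [568.7, 264.6, 202.2]
ee_rot: [-0.001, 0.989, 0.148, 0.002]
ft_force: [-0.1, -0.4, -1.2]
gripper_width: 0.449
z 20 alongx n 376 len -28.4..26.2 edges med 26.0 32.4 mid 29.2 slopes deg 0.2 0.3
z 40 alongy n 1394 len -27.0..29.2 edges med 29.6 49.7 mid 39.7 slopes deg 1.4 1.2
z 40 alongx n 449 len 28.7..49.7 edges med -67.1 -48.8 mid -57.9 slopes deg 1.6 0.6
z 40 alongy n 1185 len -26.3..29.2 edges med -46.7 -25.9 mid -36.3 slopes deg -0.0 0.1
z 40 alongx n 367 len -46.6..-25.8 edges med -65.7 -48.6 mid -57.2 slopes deg -4.1 0.6
z 60 alongx n 3172 len -64.9..65.2 edges med -47.2 -28.0 mid -37.6 slopes deg -0.1 -0.1
z 60 alongx n 3195 len -65.0..64.4 edges med 27.7 48.0 mid 37.8 slopes deg -0.1 0.2
red n 1606 circle ((501.8079528808594, 439.9817810058594), 18.511735916137695) mean [501.66675 440.25568] ztop 112.46527870637316 px [  49  246   51   46 1765]
flange ((499.538330078125, 442.237060546875), 51.36079788208008)
pos [567.6 264.  200.2] shift [ -13.6 -190.3    0.2]
```

View pics/w13.png

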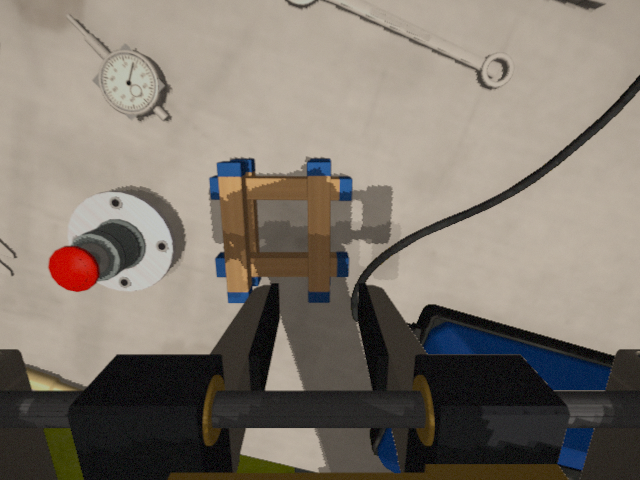

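```bash

python3 -m handwheel '[[-2.6,-38,0,0,0,0],[-2.6,-38,0,0,0,0],[-2.6,-38,0,0,0,0],[-2.6,-38,0,0,0,0],[-2.6,-38,0,0,0,0],[0,0,0,0,0,0],[0,0,0,0,0,0],[0,0,0,0,0,0]]' 0
python3 - <<'E'
from h import *
c=cam("wrist");cv2.imwrite("pics/w14.png",c["image"]); red(c); delta([500,441.5,62])
E
```

```text
time_s: 22.87
eef_pos: [499.3, 440.9, 197.8]
ee_rot: [0.001, 0.989, 0.148, -0.001]
ft_force: [0.5, -0.2, -0.5]
gripper_width: 0.993
red n 1744 circle ((500.4193115234375, 444.0345764160156), 18.357698440551758) mean [500.58176 443.93607] ztop 112.39321775779645 px [ 291  227   49   48 1835]
flange ((498.9309387207031, 443.6558837890625), 50.358768463134766)
pos [500.1 440.  198.3] shift [  0.6  -1.7 136.3]
```

View pics/w14.png

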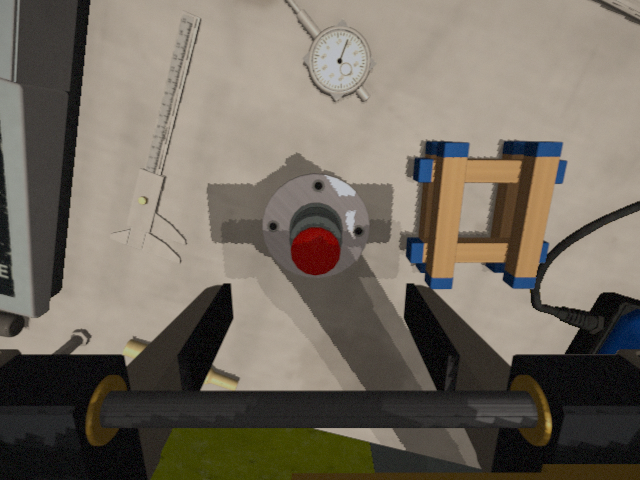

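```bash

python3 -m handwheel '[[0.3,-2.5,30,0,0,0],[0,0,35,0,0,0],[0,0,35,0,0,0],[0,0,27,0,0,0],[0,0,13,0,0,0],[0,0,5,0,0,0],[0,0,0,0,0,0],[0,0,0,0,0,0]]'
python3 - <<'E'
from h import *
for n in ("side","wrist"):
    c=cam(n);cv2.imwrite(f"pics/{n}15.png",c["image"] if n=="wrist" else cv2.resize(c["image"][130:330,150:450],None,fx=2.5,fy=2.5))
print(pose()[0]["eef_pos"])
E
```

```text
time_s: 23.58
eef_pos: [500.5, 444.7, 56.4]
ee_rot: [-0.001, 0.989, 0.147, 0.001]
ft_force: [0.4, 0.7, 0.6]
gripper_width: 1.001
[500.47599809 445.26497795  57.10433581]
```

View pics/side15.png

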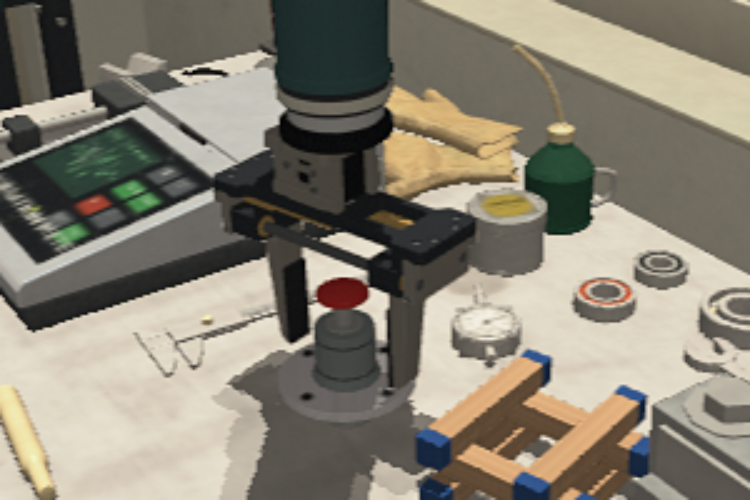

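View pics/wrist15.png

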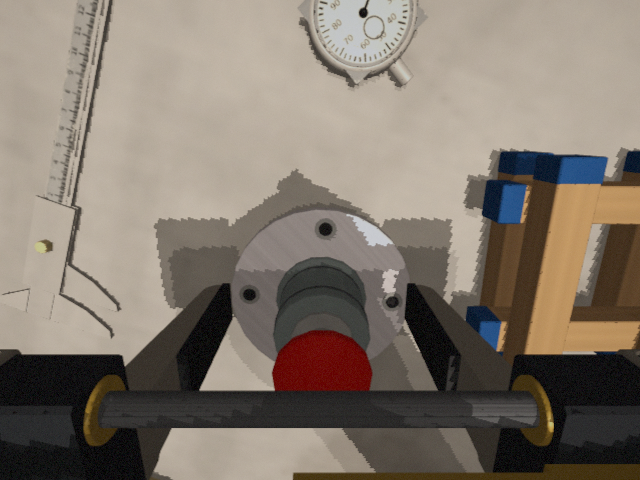

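```bash

python3 -m handwheel '[[0,0.8,3,0,0,0],[0,0,1,0,0,0],[0,0,0,0,0,0],[0,0,0,0,0,0]]'
python3 -m handwheel '[[0,0,0,0,0,0],[0,0,0,0,0,0],[0,0,0,0,0,0],[0,0,0,0,0,0],[0,0,0,0,0,0],[0,0,0,0,0,0],[0,0,0,0,0,0]]' 1 40
```

```text
time_s: 24.02
eef_pos: [499.5, 443.8, 51.2]
ee_rot: [-0.0, 0.989, 0.148, 0.0]
ft_force: [-0.8, 1.2, -0.5]
gripper_width: 1.001
time_s: 24.6
eef_pos: [499.4, 443.7, 50.9]
ee_rot: [0.0, 0.989, 0.148, -0.0]
ft_force: [-0.2, -1.2, -0.3]
gripper_width: 0.514
```

```bash

python3 -m handwheel '[[0,0,0,0,0,0],[0,0,0,0,0,0],[0,0,0,0,0,0]]'
python3 -m handwheel '[[0,0,-3,0,0,0],[0,0,-12,0,0,0],[0,0,-30,0,0,0],[0,0,-35,0,0,0],[0,0,-20,0,0,0],[0,0,0,0,0,0],[0,0,0,0,0,0]]'
python3 - <<'E'
from h import *
for n in ("side","wrist"):
    c=cam(n);cv2.imwrite(f"pics/{n}16.png",c["image"] if n=="wrist" else cv2.resize(c["image"][130:330,150:450],None,fx=2.5,fy=2.5))
cribfit(c,17,(556.3,300.3))
delta([556.3,300.3,120],np.radians(-73))
E
```

```text
time_s: 24.85
eef_pos: [499.5, 443.5, 50.9]
ee_rot: [0.0, 0.989, 0.148, -0.0]
ft_force: [0.0, -0.9, 0.4]
gripper_width: 0.469
time_s: 25.43
eef_pos: [499.5, 443.8, 151.8]
ee_rot: [-0.0, 0.989, 0.148, 0.001]
ft_force: [-0.2, 0.2, -6.7]
gripper_width: 0.476
z 20 alongy n 362 len -41.9..-25.9 edges med 48.9 64.3 mid 56.6 slopes deg 5.6 -0.0
z 20 alongx n 583 len -28.6..26.3 edges med 40.2 47.8 mid 44.0 slopes deg 0.0 0.2
z 20 alongx n 1136 len -28.6..26.3 edges med -41.9 -26.5 mid -34.2 slopes deg -0.0 -0.6
z 40 alongx n 1850 len 4.2..64.2 edges med -30.4 -28.2 mid -29.3 slopes deg 0.1 18.4
z 40 alongx n 655 len -4.0..58.4 edges med 46.8 55.6 mid 51.2 slopes deg 0.1 25.5
z 40 alongx n 1504 len -54.5..3.3 edges med -30.4 -28.6 mid -29.5 slopes deg 0.5 -56.0
z 40 alongx n 510 len -53.6..-25.1 edges med 46.9 64.6 mid 55.8 slopes deg -0.4 2.9
z 60 alongx n 4840 len -65.1..64.7 edges med 29.1 50.1 mid 39.6 slopes deg -0.0 0.2
z 60 alongx n 5042 len -64.2..64.7 edges med -46.9 -24.7 mid -35.8 slopes deg 0.2 0.0
pos [498.2 442.3 148.7] shift [ 14.1 152.7  29. ]
  rotvec [0.002 0.004 0.   ] 0.2
  rotvec [-6.000e-03  3.000e-03 -3.142e+00] 180.0
```

View pics/side16.png

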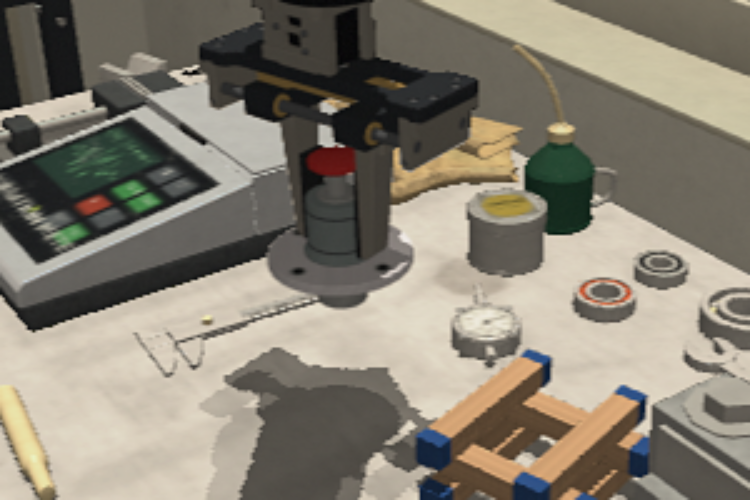

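View pics/wrist16.png

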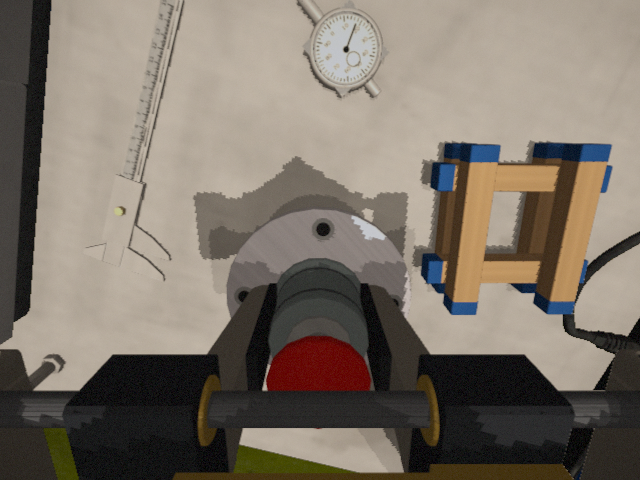

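```bash

python3 -m handwheel '[[2,20,0,0,0,0],[2.5,28,0,0,0,0],[3,32,0,0,0,0],[3,32,0,0,0,0],[2,26,0,0,0,0],[1,13.5,0,0,0,0],[0,0,0,0,0,0],[0,0,0,0,0,0],[0,0,0,0,0,0]]'
python3 - <<'E'
from h import *
for n in ("side","wrist"):
    c=cam(n);cv2.imwrite(f"pics/{n}17.png",c["image"] if n=="wrist" else cv2.resize(c["image"][130:330,150:450],None,fx=2.5,fy=2.5))
    cribfit(c,17,(556.3,300.3))
delta([556.3,300.3,81],np.radians(-73))
E
```

```text
time_s: 26.28
eef_pos: [555.2, 304.3, 149.9]
ee_rot: [-0.0, 0.989, 0.149, -0.001]
ft_force: [-0.1, 1.0, -5.7]
gripper_width: 0.471
z 60 alongx n 463 len -71.1..31.6 edges med 25.5 46.0 mid 35.8 slopes deg 0.7 -0.1
z 60 alongx n 664 len -70.8..62.1 edges med -49.9 -29.4 mid -39.7 slopes deg 0.3 -0.1
z 40 alongy n 1875 len -28.1..28.8 edges med 30.5 49.9 mid 40.2 slopes deg 0.5 0.7
z 40 alongx n 339 len 30.4..50.5 edges med 52.1 61.7 mid 56.9 slopes deg 5.0 -3.2
z 40 alongx n 527 len 29.2..49.4 edges med -67.2 -51.7 mid -59.4 slopes deg -0.3 -0.5
z 60 alongx n 1555 len 20.3..64.9 edges med 28.3 48.3 mid 38.3 slopes deg -7.6 0.7
z 60 alongx n 1738 len 13.0..65.1 edges med -47.2 -27.3 mid -37.3 slopes deg -0.1 9.0
pos [555.3 304.8 150.4] shift [-0.3  4.7 69.4]
  rotvec [-0.001  0.001  0.003] 0.2
  rotvec [-2.000e-03 -2.000e-03 -3.139e+00] 179.8
```

View pics/side17.png

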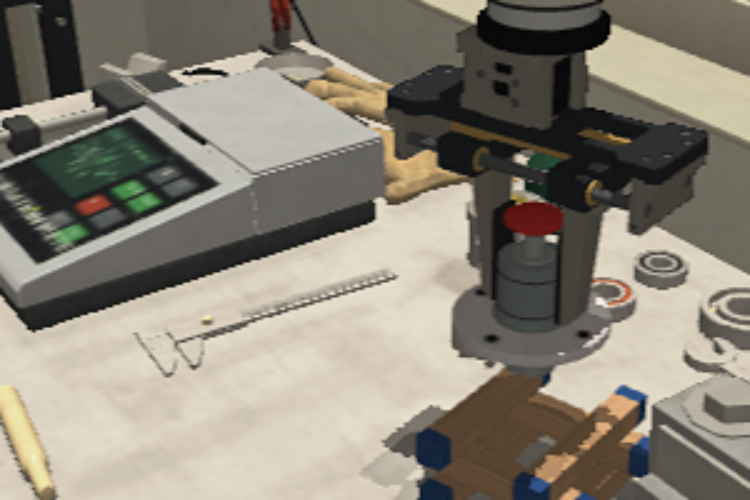

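View pics/wrist17.png

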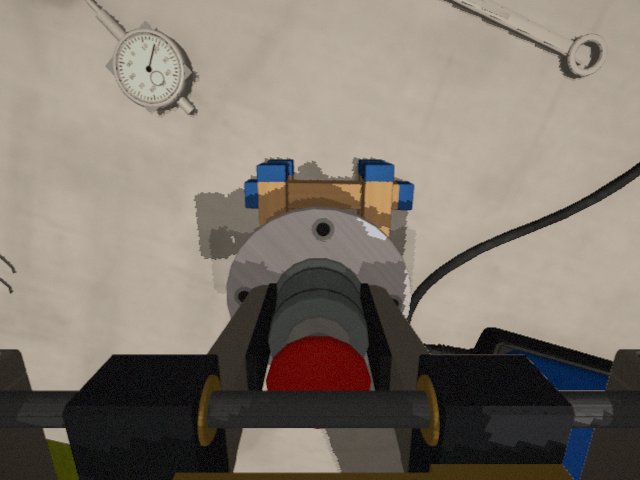

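```bash

python3 -m handwheel '[[0,4.4,10,0,0,0],[0,0,20,0,0,0],[0,0,18,0,0,0],[0,0,10,0,0,0],[0,0,5,0,0,0],[0,0,2,0,0,0],[0,0,0,0,0,0],[0,0,0,0,0,0]]'
python3 -m handwheel '[[0,0,1,0,0,0],[0,0,1,0,0,0],[0,0,0,0,0,0],[0,0,0,0,0,0]]'
```

```text
time_s: 27.05
eef_pos: [558.5, 299.1, 86.8]
ee_rot: [-0.0, 0.989, 0.148, 0.001]
ft_force: [-0.7, -0.2, -7.0]
gripper_width: 0.474
time_s: 27.38
eef_pos: [558.1, 298.6, 84.3]
ee_rot: [-0.0, 0.989, 0.148, 0.0]
ft_force: [-0.6, 0.2, -6.4]
gripper_width: 0.473
```

```bash

python3 -m handwheel '[[-1,-2,1,0,0,0],[0,0,1,0,0,0],[0,0,0,0,0,0],[0,0,0,0,0,0]]'
python3 -m handwheel '[[0,0,0.5,0,0,0],[0,0,0.5,0,0,0],[0,0,0,0,0,0],[0,0,0,0,0,0]]'
```

```text
time_s: 27.72
eef_pos: [556.2, 300.2, 81.8]
ee_rot: [0.0, 0.989, 0.148, -0.0]
ft_force: [-0.3, -0.1, -6.3]
gripper_width: 0.473
time_s: 28.05
eef_pos: [556.5, 300.1, 81.0]
ee_rot: [0.0, 0.989, 0.148, 0.0]
ft_force: [-0.6, 0.4, -6.0]
gripper_width: 0.471
```

```bash

python3 -m handwheel '[[0,0,0.5,0,0,0],[0,0,0.5,0,0,0],[0,0,0,0,0,0],[0,0,0,0,0,0]]'
```

```text
time_s: 28.38
eef_pos: [556.6, 300.2, 80.8]
ee_rot: [0.0, 0.989, 0.148, 0.0]
ft_force: [-4.1, -2.6, 6.4]
gripper_width: 0.469
```

```bash

python3 -m handwheel '[[0,0,0,0,0,0],[0,0,0,0,0,0],[0,0,0,0,0,0],[0,0,0,0,0,0],[0,0,-5,0,0,0],[0,0,-20,0,0,0],[0,0,-30,0,0,0],[0,0,-35,0,0,0],[0,0,-35,0,0,0],[0,0,-25,0,0,0],[0,0,0,0,0,0],[0,0,0,0,0,0]]' 0
python3 - <<'E'
from h import *
for n in ("side","wrist","top"):
    c=cam(n);cv2.imwrite(f"pics/{n}18.png",c["image"] if n=="wrist" else cv2.resize(c["image"][130:330,250:550],None,fx=2.5,fy=2.5))
    cribfit(c,17,(556.3,300.3)); red(c)
delta([556.3,300.3,181],np.radians(-73))
E
```

```text
time_s: 29.38
eef_pos: [557.3, 300.7, 232.1]
ee_rot: [-0.001, 0.989, 0.148, 0.002]
ft_force: [-0.4, -0.4, -0.5]
gripper_width: 0.998
red n 205 circle ((549.2181396484375, 292.4264221191406), 18.221397399902344) mean [548.91876 292.9948 ] ztop 141.66181657876461 px [353 250  23  14 251]
z 40 alongy n 310 len -27.9..28.2 edges med 45.4 49.3 mid 47.4 slopes deg -2.4 -0.0
z 40 alongx n 341 len 28.7..49.3 edges med -66.7 -50.6 mid -58.7 slopes deg -1.1 2.2
z 40 alongx n 275 len -46.6..-25.5 edges med -65.6 -50.8 mid -58.2 slopes deg 3.0 2.0
z 60 alongx n 829 len 17.6..64.8 edges med 28.4 48.1 mid 38.2 slopes deg -25.9 1.0
z 60 alongx n 763 len 18.6..64.8 edges med -47.2 -28.1 mid -37.6 slopes deg 0.4 24.3
z 60 alongx n 513 len -65.3..-22.4 edges med 30.6 48.0 mid 39.3 slopes deg 33.9 -0.5
z 60 alongx n 492 len -64.1..-24.4 edges med -47.0 -29.7 mid -38.3 slopes deg -1.5 -33.2
red n 1711 circle ((557.277587890625, 300.67071533203125), 18.342540740966797) mean [557.30646 300.76663] ztop 142.38422188889874 px [ 294  228   49   48 1795]
red n 159 circle ((549.7166748046875, 299.13165283203125), 16.722423553466797) mean [548.9137  298.22455] ztop 143.1329041818568 px [365 219  20  15 209]
pos [555.6 299.6 228.4] shift [ 1.  -0.5 47.4]
  rotvec [0.001 0.003 0.   ] 0.2
  rotvec [-4.000e-03  1.000e-03 -3.142e+00] 180.0
```

View pics/side18.png

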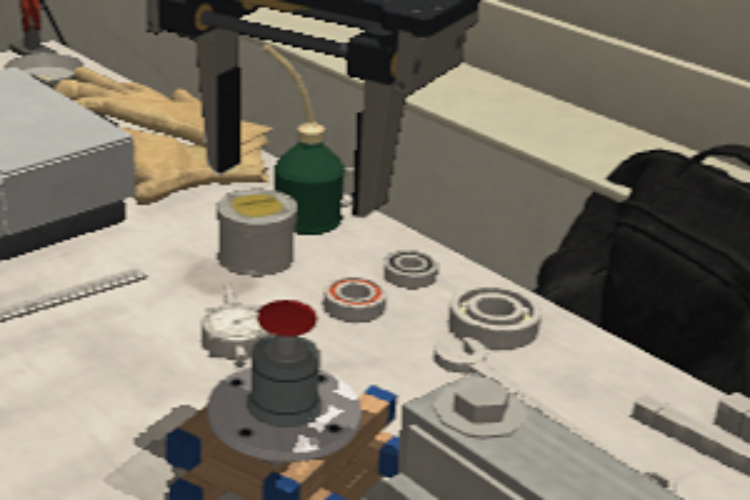

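View pics/wrist18.png

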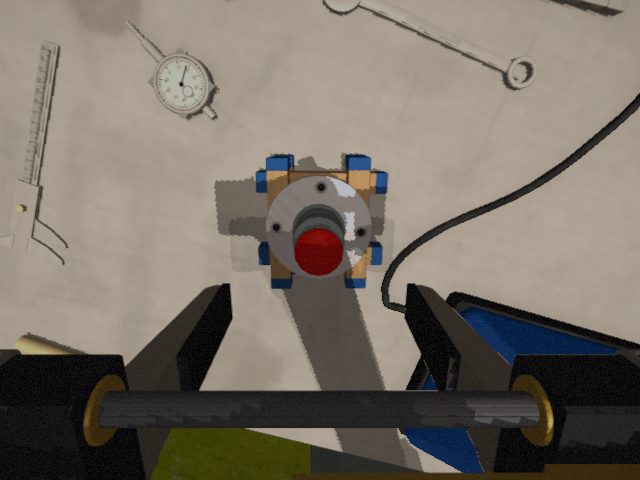

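```bash

python3 -m handwheel '[[0,0,0,0,0,0],[0,0,0,0,0,0],[0,0,0,0,0,0],[0,0,0,0,0,0],[0,0,0,0,0,0],[0,0,0,0,0,0],[0,0,10,0,0,0],[0,0,20,0,0,0],[0,0,20,0,0,0],[0,0,15,0,0,0],[0,0,0,0,0,0],[0,0,0,0,0,0]]' 1 40
python3 - <<'E'
from h import *
c=cam("wrist");cv2.imwrite("pics/w19.png",c["image"]);red(c)
c=cam("side");cv2.imwrite("pics/s19.png",cv2.resize(c["image"][130:330,250:550],None,fx=2.5,fy=2.5))
delta([557,300.7,150],np.radians(-73))
E
```

```text
time_s: 30.53
eef_pos: [555.9, 299.9, 163.9]
ee_rot: [0.0, 0.989, 0.148, -0.001]
ft_force: [-0.2, 0.3, -0.4]
gripper_width: 0.153
red n 121 circle ((559.55224609375, 301.2989807128906), 12.809517860412598) mean [558.62225 302.9738 ] ztop 156.46904581774623 px [ 286  256   65   61 2317]
pos [556.9 300.6 165.8] shift [ 0.1 -0.1 15.8]
  rotvec [-0.    -0.001  0.   ] 0.1
  rotvec [ 2.000e-03 -1.000e-03 -3.142e+00] 180.0
```

View pics/w19.png

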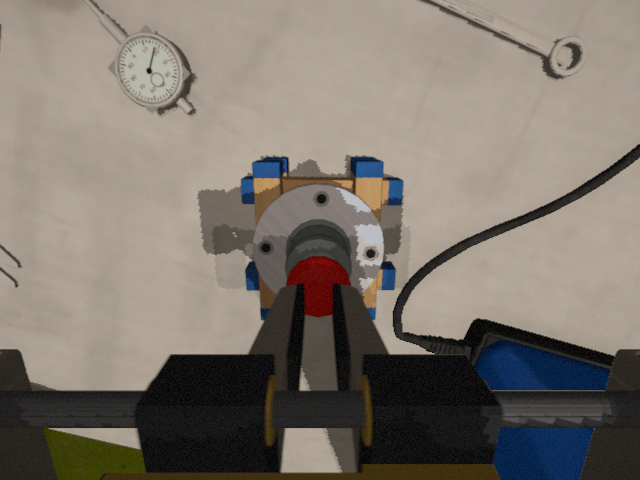

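View pics/s19.png

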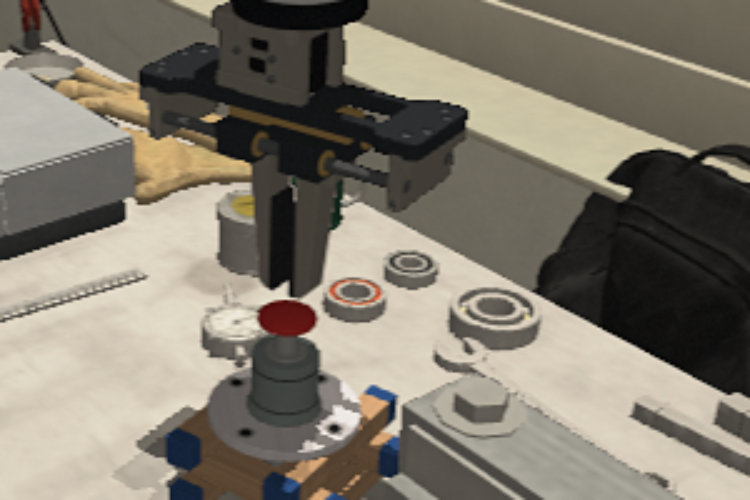

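Fingers are centred on the head, still closing. I'll wait for them to shut, then press.

```bash

python3 -m handwheel '[[0,0,0,0,0,0],[0,0,0,0,0,0],[0,0,0,0,0,0],[0,0,5,0,0,0],[0,0,4,0,0,0],[0,0,4,0,0,0],[0,0,3,0,0,0],[0,0,0,0,0,0],[0,0,0,0,0,0]]'
python3 -m handwheel '[[0,0,3,0,0,0],[0,0,3,0,0,0],[0,0,3,0,0,0],[0,0,0,0,0,0]]'
```

```text
time_s: 31.38
eef_pos: [556.3, 300.0, 148.9]
ee_rot: [0.0, 0.989, 0.148, -0.0]
ft_force: [-0.4, -0.5, 2.8]
gripper_width: 0.003
time_s: 31.72
eef_pos: [556.4, 300.2, 139.6]
ee_rot: [0.0, 0.989, 0.148, -0.0]
ft_force: [-1.6, -0.6, 4.8]
gripper_width: 0.007
```

```bash

python3 -m handwheel '[[0,0,2.5,0,0,0],[0,0,2.5,0,0,0],[0,0,2,0,0,0],[0,0,0,0,0,0],[0,0,0,0,0,0]]'
```

```text
time_s: 32.13
eef_pos: [556.4, 300.2, 133.3]
ee_rot: [0.0, 0.989, 0.148, -0.0]
ft_force: [-3.1, -1.5, 6.6]
gripper_width: 0.0
```

```bash

python3 -m handwheel '[[0,0,1,0,0,0],[0,0,0.7,0,0,0],[0,0,0,0,0,0],[0,0,0,0,0,0]]'
python3 -m handwheel '[[0,0,0.5,0,0,0],[0,0,0,0,0,0],[0,0,0,0,0,0]]'
```

```text
time_s: 32.47
eef_pos: [556.5, 300.2, 132.4]
ee_rot: [0.0, 0.989, 0.148, 0.0]
ft_force: [-2.9, -2.7, 9.7]
gripper_width: 0.003
time_s: 32.72
eef_pos: [556.5, 300.2, 132.4]
ee_rot: [0.0, 0.989, 0.148, 0.0]
ft_force: [-4.7, -3.0, 12.4]
gripper_width: 0.002
```

```bash

python3 -m handwheel '[[0,0,0.6,0,0,0],[0,0,0,0,0,0],[0,0,0,0,0,0],[0,0,0,0,0,0]]'
python3 - <<'E'
from h import *
c=cam("side");cv2.imwrite("pics/s20.png",cv2.resize(c["image"][180:330,280:480],None,fx=4,fy=4))
E
```

```text
time_s: 33.05
eef_pos: [556.6, 300.3, 132.3]
ee_rot: [0.0, 0.989, 0.148, 0.0]
ft_force: [-5.7, -4.3, 15.3]
gripper_width: 0.005
```

View pics/s20.png

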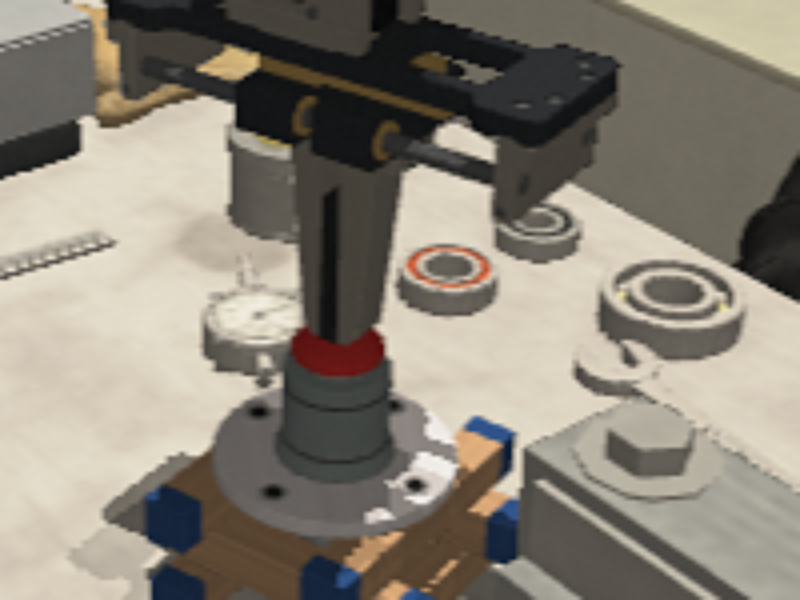

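The head sits right on the barrel at its stop. I'll raise gently, then check.

```bash

python3 -m handwheel '[[0,0,-2,0,0,0],[0,0,-4,0,0,0],[0,0,-5,0,0,0],[0,0,-6,0,0,0],[0,0,-8,0,0,0],[0,0,-15,0,0,0],[0,0,-30,0,0,0],[0,0,-35,0,0,0],[0,0,-20,0,0,0],[0,0,0,0,0,0],[0,0,0,0,0,0],[0,0,0,0,0,0]]'
python3 - <<'E'
from h import *
for n in ("wrist","side","top"):
    c=cam(n);cv2.imwrite(f"pics/{n}21.png",c["image"] if n!="side" else cv2.resize(c["image"][180:330,280:480],None,fx=4,fy=4))
    cribfit(c,17,(556.3,300.3)); red(c)
E
```

```text
time_s: 34.1
eef_pos: [555.9, 299.8, 254.1]
ee_rot: [0.0, 0.989, 0.148, -0.001]
ft_force: [0.2, -0.2, -0.3]
gripper_width: 0.007
z 40 alongy n 259 len -28.0..28.7 edges med 45.9 49.0 mid 47.5 slopes deg -2.1 1.4
z 40 alongx n 302 len 29.2..49.0 edges med -66.9 -50.9 mid -58.9 slopes deg 2.0 -4.5
z 60 alongx n 712 len 18.0..65.3 edges med -47.0 -27.9 mid -37.4 slopes deg 0.3 27.1
z 60 alongx n 697 len 18.0..64.3 edges med 29.1 48.1 mid 38.6 slopes deg -25.4 1.3
z 60 alongx n 465 len -64.1..-23.3 edges med 32.3 47.8 mid 40.0 slopes deg 35.1 0.4
z 60 alongx n 442 len -64.0..-24.4 edges med -46.9 -29.7 mid -38.3 slopes deg -1.9 -33.7
red n 1452 circle ((557.2725219726562, 300.80096435546875), 18.285165786743164) mean [557.30743 300.80215] ztop 142.45215614422807 px [ 296  220   45   44 1536]
red n 207 circle ((549.76708984375, 291.8896179199219), 18.926185607910156) mean [548.9804 293.4698] ztop 141.40069930704814 px [353 250  23  14 249]
red n 161 circle ((549.523193359375, 298.674072265625), 16.38677215576172) mean [549.41724 298.92737] ztop 143.15852010656627 px [365 218  20  16 231]
```

View pics/side21.png

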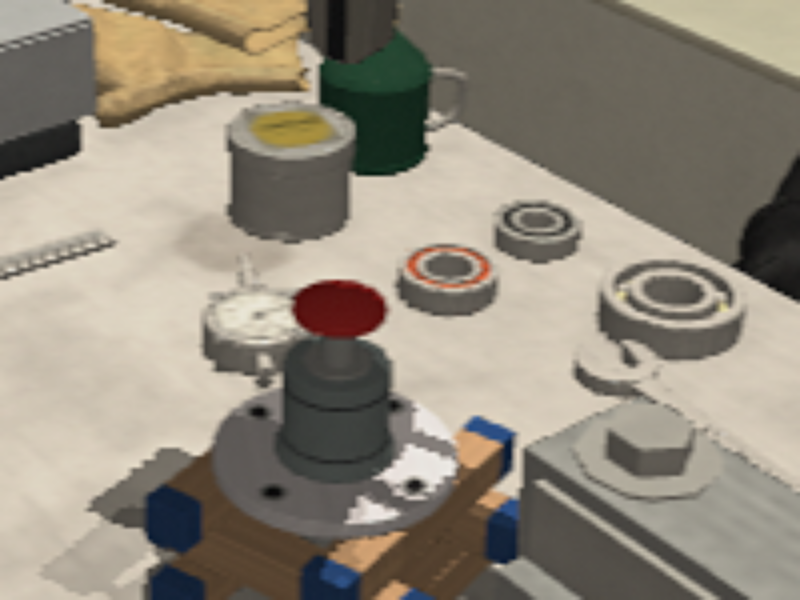

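View pics/wrist21.png

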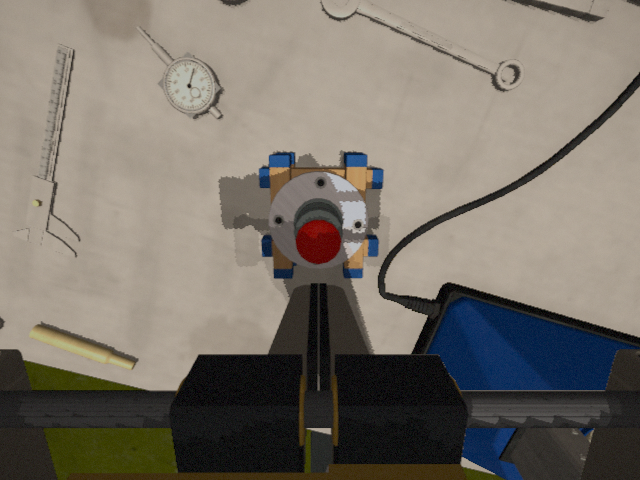

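View pics/top21.png

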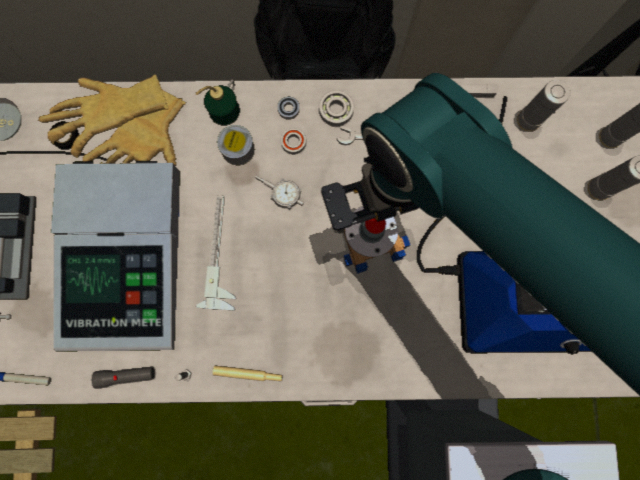

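Head is back up (top at 142 mm), the crib is square, the tools haven't moved and the arm is clear.

```bash
python3 -c "
from rig import finish_job
print(finish_job())"
```

```text
the job is handed in; nothing more can be done
None
```

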